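# Fit a ring current transformer onto a joggled copper busbar

### The job

Fit the grey current transformer to the output stage of the inverter: thread its window over the free end of the bent copper bar, slide it along the bar round both bends and right up to the first black support, and leave it hanging there by itself, upright on the straight piece of bar with its face against the support. Leave the other things on the bench where they are.

Things in the scene. Friction and masses are not known exactly. Their poses are not given: they have to be found in the camera images.
- output_stage: Inverter output stage, fixed: plate with a level 12 mm round copper bar, axis 105 mm above the worktop, Z-shaped seen from above. Origin on the worktop, z up. Bar axis (mm): free end (55,-150), along +y to corner (55,-40), along -x to corner (-55,-40), along +y to the stop (-55,60). Plate x -88 to 88, y -90 to 150, top at 12. Board, heat sink, terminals on it are under 45 high.
- bar_tip (a point): Centre of the end face of the bar's free end, on the bar's axis. Axes as output_stage: the bar runs from here along +y. Nothing but the first support holds the bar, so a ring can pass from here to there.
- bar_bend1 (a point): First bend: the point where the axes of the first and the middle leg would cross; the bar rounds it with 30 mm centre-line radius. The middle leg runs from here along -x of the output stage.
- bar_bend2 (a point): Second bend: the point where the axes of the middle and the last leg would cross; rounded with 30 mm radius. The last leg runs from here along +y of the output stage.
- bar_stop (a point): Where the bar's axis enters the flat face of the first black support: this face, square to the bar, is the stop. It reaches 23 mm to each side of the axis, 16 mm above it (screw heads 21 mm) and down to the plate. The support is 28 mm thick along the bar; a second one follows 28 mm behind it, where the bar ends.
- window_center (a point): Centre of the transformer's window. Loose grey moulded ring: 34 mm thick, 64 mm outside, window 34 mm wide right through; flat foot 66 x 34 mm, underside 36 mm below this point; terminal block on top; 96 mm high, 0.2 to 0.4 kg. y = window axis (both ways alike), z = up. Starts standing on the worktop. Hanging on the bar, this point is 11 mm below the bar's axis.
- block_center (a point): Grip point in the transformer's terminal block, 44 mm above its window centre (same axes). Flat-sided block, 46 mm along x, 30 mm along y, top 16 mm above this point, sides clear of the ring to 17 mm below it. Gripped across the 46 mm the fingers keep clear of bar and support; across the 30 mm one finger would come between ring and support.
- tape_roll: Bystander: amber tape roll lying flat, 66 mm across, 13 mm high. Leave alone.
- side_cutter: Bystander: small side cutter with red grips lying flat, 37 x 125 x 10 mm. Leave alone.
- driver_cup: Bystander: clear cup full of small screwdrivers, 100 x 58 x 141 mm high. Leave alone.
- red_driver: Bystander: thin screwdriver with a red ball handle lying flat, 108 mm long, 16 mm high. Leave alone.
- box_kraft: Bystander: brown carton, 70 x 118 x 42 mm. Leave alone.
- parts_dish: Bystander: round steel dish with screws, 67 mm across, 16 mm high. Leave alone.
Things that resemble listed ones, but are neither listed nor needed, are in the scene too. What is shaped like the part that bears window_center but purple is not meant.

How it is judged:
By the outcome, as a careful person would: the job done as asked, in the order asked, and still so for the second after the job is handed in, with the robot touching nothing.
It also fails if it takes over 54 s, if anything falls off the work surface, if the arm or the gripper's body presses on something with over 40 N, if the wrist force passes 120 N, or if a joint passes its speed limit or range.

### The arm

A 6-joint arm with a two-finger parallel gripper is mounted at the origin on a cart in front of the work surface, level with it; the furniture and walls round the work are solid. World frame = base frame: x ahead of the robot, y to its left, z up, the work surface at z = 0. Lengths are in m, angles in rad, forces in N, time in s.
With the tool pointing down it reaches from about 0.375 to 0.75 m from the base axis. Payload 9 kg.
Tool frame: the origin (TCP) lies on the centre line of the jaws, within the pads' length; the fingertips stand 19 mm ahead of it and the grasp point (between the pads) is the TCP; z points along the fingers, y is the line along which they close (so a half turn about z gives the same grasp; the last joint's range is limited). The gripper opens to 85 mm and grips with 20 to 120 N. Pads are 22 mm wide; open, the fingers measure 114 mm over their backs; the gripper's body (76 mm by 85 mm) begins 54 mm behind the grasp point. The pads swing forward as they close: fully open they stand 13 mm farther back than shut.
Start: joints at [0.966, 0.104, 0.097, 1.564, 0, 1.353], TCP at [0.226, 0.556, 0.25] pointing down, gripper open.
Joint ranges: [-2.99, 2.99], [-0.84, 1.86], [-1.1, 1.16], [-1.84, 2.11], [-1.51, 1.56], [-3.14, 3.14]. Speed limits (rad/s): [2.22, 2.22, 2.57, 3.14, 3.14, 3.14].

### API

Orientations are given as a unit quaternion [w, x, y, z].
In Python, from station import bot, viewer, order gives the robot as it stands.
- The arm moves only by the tool jog_arm, never from a script. Its argument "deltas" is a list of rows, each an object with "dp": the shift along the tool's x, y, z in cm, a list of three; "dr": the turn, a rotation vector about the tool's x, y, z in degrees, a list of three. A call has 1 to 10 rows; each row is the pose to reach, as a shift and turn from the pose commanded when the call began, along the tool's axes at that moment; what a row does not reach only later rows make up. A row lasts 1/8 s, in which the tool goes at most 62.5 mm and 10.7 degrees, less where a joint would pass 70% of its speed; a pose out of reach is approached as far as the arm can. A call with a gripper value outside its range is refused whole. "grip" is the closure in counts, from 0 (fully open) to 255 (shut), set as the call begins (left out, the last holds). The fingers move at their own pace and stop on an object; "force" is the grip in N (left out, the last holds). Time passes only in rows, so rows that repeat a pose let the fingers close. It gives the time, the measured TCP pose, the force, the opening and the grip force at its end, in the units of the state.
- bot.observe(): the state, without advancing time (a new reading comes with each control period).
- viewer.read_camera(name): name is "scene" or "top" or "wrist"; returns a dict with "img" (384x512x3 uint8, red, green, blue), "mtx" (3x3 intrinsics, pixels), "position" and "attitude" of the camera in the world; the wrist camera has in their place "T_tool_cam" (4x4, takes a point from camera to tool coordinates, whose origin is the TCP and whose axes are the flange's). Camera axes: x right, y up, looking along -z (the intrinsics and any distortion apply to the point x, -y, -z); pixel columns grow to the right and rows downward; lengths in m; the calibration is good to about 2 mm. A picture is of the moment at which its call begins: read the wrist's pose just before it. There is no depth.
- order.job_done(): hands the job in; it is judged then, once.
Trained networks look in a picture, given as the dict that the camera call returned (one of the last four; its "shot" number tells which), for a name from the list of things; names that differ only in an ending like _2 or _b are one class to them, and where a whole thing is asked for, a point or a joint stands for the part that bears it (a point fixed in the world has none). Each returns a list of dicts, best first, with "conf" (0 to 1); they miss things now and then, are a little off and sometimes report something else, mostly with a low value. They report only what shows in the picture. A call takes as long as a camera call. They do not tell look-alikes from the thing itself.
- viewer.silhouettes(picture, name): "mask" (384x512 bool, what is visible of it).
- viewer.landmark_of(picture, name): "xyz" ([x, y, z] in m, in world coordinates, good to about 4 mm: a listed point, or the origin of a listed thing).
The state is a dict: "t": time; "qpos": joint angles; "joint_velocities": joint speeds; "effort": joint torques, N m; "tool_pos": TCP position; "orientation": TCP orientation; "force": force on the tool from outside, world axes, zero at the start; "torque": the same for the moment, N m; "width": finger opening in m; "gripper_force": force on a finger pad.
Only numpy, scipy, OpenCV 4.12 (cv2) and the standard library are available. Lean on these libraries where they do the work, as an engineer would, in place of code of your own. Each camera call takes 0.05 s, during which the arm holds its last target. There are 200 camera calls.

## Working session

There is one attempt and no reset: what is moved stays moved. The work goes in short steps, Python scripts to look and compute and a tool call to move; the robot and the scene stay as the last step left them, time stands still between calls to the robot, and variables do not carry over. Pictures are saved under pics/ and viewed, at most 10 in all, crops included, and the job is handed in when it is done.

Besides the shell and the picture viewer there is one more tool, called after ">>>" as name(argument=value, ...), one argument or row to a line, values as JSON. jog_arm: Moves the arm, as the interface text tells. Its arguments: {"type":"object","properties":{"deltas":{"type":"array","items":{"type":"object","properties":{"dp":{"type":"array","items":{"type":"number"}},"dr":{"type":"array","items":{"type":"number"}}}}},"grip":{"type":"number"},"force":{"type":"number"}},"required":["deltas"]}

```bash
mkdir -p pics; ls
cat > h.py <<'E'
import numpy as np, cv2
from station import bot, viewer, order
from scipy.spatial.transform import Rotation as R
def rot(q): return R.from_quat([q[1],q[2],q[3],q[0]])
def lm(p,names):
    for n in names:
        for d in viewer.landmark_of(p,n)[:3]: print(n,np.round(d["xyz"],4),round(d["conf"],2))
def save(p,f): cv2.imwrite("pics/"+f,p["img"][:,:,::-1])
E
python3 - <<'E'
from h import *
s=bot.observe(); print(s)
for c in("scene","top"):
    p=viewer.read_camera(c); save(p,c+".png"); print(c)
    lm(p,["output_stage","bar_tip","bar_bend1","bar_bend2","bar_stop","window_center","block_center","driver_cup","box_kraft"])
a=cv2.imread("pics/scene.png");b=cv2.imread("pics/top.png")
E
```

```text
pics
{'t': 0.0, 'qpos': array([ 9.66301344e-01,  1.04685230e-01,  9.64529186e-02,  1.56389993e+00,
       -1.77608167e-05,  1.35310608e+00]), 'joint_velocities': array([-0.00135306,  0.00047431, -0.00034967, -0.00145577, -0.00023305,
        0.0004696 ]), 'effort': array([-6.25559114e-04, -5.56933844e+01,  5.03648615e+01,  1.69039867e-02,
       -3.49268803e-04,  1.40281327e-05]), 'tool_pos': array([0.2261462 , 0.55541037, 0.24952155]), 'orientation': array([-2.58782758e-04,  1.92198886e-01,  9.81355767e-01, -6.15855223e-04]), 'force': array([ 0.47401169,  0.62660136, -0.66909685]), 'torque': array([-0.02937306,  0.01100473, -0.01046767]), 'gripper_force': 0.0, 'width': 0.08561622477392962}
scene
output_stage [ 0.527  -0.0027 -0.0053] 0.58
output_stage [ 6.287e-01  3.116e-01 -3.000e-04] 0.19
bar_tip [ 0.5789 -0.1543  0.1057] 0.56
bar_bend1 [ 0.4672 -0.043   0.1024] 0.81
bar_bend1 [ 0.6617 -0.1893  0.002 ] 0.55
bar_bend2 [ 0.4672 -0.043   0.1024] 0.81
bar_bend2 [ 0.6617 -0.1893  0.002 ] 0.55
bar_stop [0.4701 0.0564 0.1049] 0.97
window_center [ 0.4435 -0.1938  0.0371] 0.97
window_cente
[... 161 characters left out ...]
00e-04] 0.71
box_kraft [ 0.3728 -0.0803  0.0016] 0.57
top
output_stage [ 5.275e-01 -2.100e-03  1.000e-04] 0.75
output_stage [ 0.5862 -0.1567  0.1043] 0.28
bar_tip [ 0.5854 -0.1569  0.1059] 0.95
bar_tip [ 0.5186 -0.5678  0.0006] 0.62
bar_bend1 [ 0.4678 -0.0419  0.1066] 0.91
bar_bend1 [ 0.5788 -0.0413  0.1022] 0.81
bar_bend2 [ 0.4678 -0.0419  0.1066] 0.91
bar_bend2 [ 0.5788 -0.0413  0.1022] 0.81
bar_stop [0.4667 0.0562 0.1071] 0.8
window_center [ 0.4133 -0.2964  0.0339] 0.8
window_center [ 0.4449 -0.1944  0.0379] 0.79
block_center [ 0.4115 -0.2969  0.0811] 0.8
block_center [ 0.4461 -0.19    0.0808] 0.67
driver_cup [ 6.286e-01  3.125e-01 -2.000e-04] 0.88
box_kraft [ 0.5198 -0.5687  0.0041] 0.94
```

View pics/scene.png

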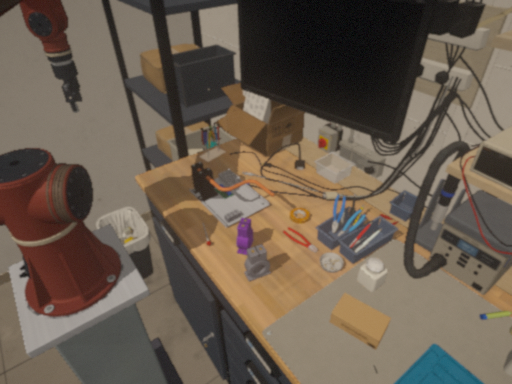

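View pics/top.png

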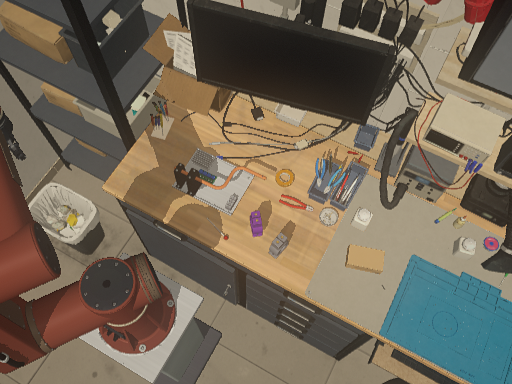

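Run:
```python
from h import *
for c in("scene","top"):
    p=viewer.read_camera(c); K=np.array(p["mtx"]);q=p["attitude"];Rm=rot(q).as_matrix(); print(c,np.round(p["position"],3),[k for k in p])
    for n,P in dict(w1=(.444,-.194,.036),w2=(.414,-.297,.036),tip=(.583,-.155,.105),stop=(.468,.056,.105)).items():
        v=Rm.T@(np.array(P)-p["position"]); v=K@np.array([v[0],-v[1],-v[2]]); print(n,np.round(v[:2]/v[2]))
    for d in viewer.silhouettes(p,"window_center"):
        m=d["mask"]; ys,xs=np.where(m); print(d["conf"],m.sum(),xs.mean(),ys.mean(),np.median(p["img"][m],axis=0), cv2.minAreaRect(np.c_[xs,ys].astype(np.float32)))
```

```text
scene [ 0.058 -0.805  0.784] ['img', 'mtx', 'position', 'attitude', 'shot']
w1 [244. 238.]
w2 [257. 265.]
tip [273. 195.]
stop [207. 176.]
0.83 446 243.9372197309417 235.44170403587444 [113.  61. 114.] ((244.0, 236.0), (34.0, 16.0), 90.0)
0.72 692 255.8164739884393 262.91907514450867 [108.  98.  92.] ((254.8384552001953, 262.4076843261719), (32.45114517211914, 25.610090255737305), 74.74488067626953)
top [-0.106 -0.465  1.619] ['img', 'mtx', 'position', 'attitude', 'shot']
w1 [257. 224.]
w2 [280. 245.]
tip [267. 178.]
stop [196. 177.]
0.77 270 255.84444444444443 223.53703703703704 [135.   77.  132.5] ((255.75389099121094, 223.53079223632812), (25.055015563964844, 11.535228729248047), 82.87498474121094)
0.74 291 278.25429553264604 245.29209621993127 [140. 127. 114.] ((277.7500305175781, 245.25003051757812), (14.142134666442871, 23.33452033996582), 45.0)
0.62 3304 213.70853510895884 180.86380145278451 [151. 129. 115.] ((215.94876098632812, 180.26385498046875), (87.02350616455078, 51.82680130004883), 26.053495407104492)
```

The grey transformer is at about (257,265) in the scene view and (278,245) in the top view. The purple look-alike stands just left of it at (244,236). The Z-bar and its support are at (207–273, 176–195). I'll swing over for a close look.

```bash
cat >> h.py <<'E'
def rows(wps,per=None):
    """wps: (x,y,z,yaw of tool y axis deg), tool pointing down; prints jog rows from measured pose"""
    s=bot.observe(); p=s["tool_pos"]; r=rot(s["orientation"])
    print("t",round(s["t"],2),"pos",np.round(p,4),"yaw",round(np.degrees(np.arctan2(*r.as_matrix()[1::-1,1])),1))
    for x,y,z,a in wps:
        a=np.radians(a); yv=np.array([np.cos(a),np.sin(a),0]); zv=np.array([0,0,-1.]); xv=np.cross(yv,zv)
        t=R.from_matrix(np.c_[xv,yv,zv])
        print(np.round(r.inv().apply(np.array([x,y,z])-p)*100,2).tolist(),np.round((r.inv()*t).as_rotvec(degrees=True),1).tolist())
E
python3 - <<'E'
from h import *
w=[]
for k in range(1,19):
    f=k/18; th=np.radians(67.8+f*(-34-67.8)); rr=.6+(.49-.6)*f
    w.append((rr*np.cos(th),rr*np.sin(th),.25+.03*f,67.8*(1-f)))
rows(w)
print(viewer.read_camera("wrist")["T_tool_cam"])
E
```

```text
t 1.2 pos [0.2263 0.5557 0.2503] yaw 67.8
[-5.89, -0.91, -0.13] [0.0, 0.0, 3.8]
[-11.57, -2.38, -0.3] [0.0, 0.0, 7.6]
[-17.01, -4.38, -0.47] [0.0, 0.0, 11.3]
[-22.17, -6.89, -0.63] [0.0, 0.0, 15.1]
[-27.01, -9.87, -0.8] [0.0, 0.0, 18.9]
[-31.48, -13.29, -0.97] [0.0, 0.0, 22.6]
[-35.54, -17.09, -1.13] [0.0, -0.0, 26.4]
[-39.16, -21.23, -1.3] [0.0, -0.0, 30.2]
[-42.32, -25.66, -1.47] [0.0, -0.0, 33.9]
[-44.99, -30.33, -1.63] [0.0, -0.0, 37.7]
[-47.15, -35.2, -1.8] [0.0, -0.0, 41.5]
[-48.8, -40.19, -1.97] [0.0, -0.0, 45.2]
[-49.93, -45.27, -2.14] [0.0, -0.0, 49.0]
[-50.54, -50.38, -2.3] [0.0, -0.0, 52.8]
[-50.63, -55.46, -2.47] [0.0, -0.0, 56.5]
[-50.22, -60.47, -2.64] [0.0, -0.0, 60.3]
[-49.32, -65.35, -2.81] [0.0, -0.0, 64.1]
[-47.96, -70.06, -2.97] [0.0, -0.0, 67.8]
[[-6.82446368e-04  9.56848540e-01  2.90586312e-01  7.39620701e-02]
 [ 9.99999675e-01  5.28504723e-04  6.08243285e-04  4.02456586e-04]
 [ 4.28420460e-04  2.90586633e-01 -9.56848590e-01 -1.22449514e-01]
 [ 0.00000000e+00  0.00000000e+00  0.00000000e+00  1.00000000e+00]]
```

>>> jog_arm(
  deltas=[
    {"dp": [-5.9, -0.9, -0.2], "dr": [0, 0, 3.8]},
    {"dp": [-11.6, -2.4, -0.3], "dr": [0, 0, 7.6]},
    {"dp": [-17, -4.4, -0.5], "dr": [0, 0, 11.3]},
    {"dp": [-22.2, -6.9, -0.6], "dr": [0, 0, 15.1]},
    {"dp": [-27, -9.9, -0.8], "dr": [0, 0, 18.9]},
    {"dp": [-31.5, -13.3, -1], "dr": [0, 0, 22.6]},
    {"dp": [-35.5, -17.1, -1.1], "dr": [0, 0, 26.4]},
    {"dp": [-39.2, -21.2, -1.3], "dr": [0, 0, 30.2]},
    {"dp": [-42.3, -25.7, -1.5], "dr": [0, 0, 33.9]},
    {"dp": [-45, -30.3, -1.6], "dr": [0, 0, 37.7]},
  ],
)

```text
t: 2.5
tool_pos: [0.5291, 0.1035, 0.2664]
orientation: [0.0, 0.5, 0.866, 0.0]
force: [-0.1, 0.3, -0.2]
width: 0.0854
gripper_force: 0.0
```

Run:
```python
from h import *
w=[]
for k in range(1,10):
    f=k/9; th=np.radians(11+f*(-34-11)); rr=.54+(.49-.54)*f
    w.append((rr*np.cos(th),rr*np.sin(th),.27+.01*f,30*(1-f)))
rows(w)
```

```text
t 2.5 pos [0.5291 0.1035 0.2664] yaw 30.0
[-4.24, -2.17, -0.47] [0.0, 0.0, 3.3]
[-8.15, -4.74, -0.58] [0.0, 0.0, 6.7]
[-11.77, -7.61, -0.69] [0.0, 0.0, 10.0]
[-15.09, -10.76, -0.8] [0.0, 0.0, 13.3]
[-18.09, -14.15, -0.92] [0.0, 0.0, 16.7]
[-20.74, -17.76, -1.03] [0.0, 0.0, 20.0]
[-23.05, -21.54, -1.14] [0.0, 0.0, 23.3]
[-24.98, -25.47, -1.25] [0.0, 0.0, 26.7]
[-26.55, -29.52, -1.36] [0.0, 0.0, 30.0]
```

>>> jog_arm(
  deltas=[
    {"dp": [-4.2, -2.2, -0.5], "dr": [0, 0, 3.3]},
    {"dp": [-8.2, -4.7, -0.6], "dr": [0, 0, 6.7]},
    {"dp": [-11.8, -7.6, -0.7], "dr": [0, 0, 10]},
    {"dp": [-15.1, -10.8, -0.8], "dr": [0, 0, 13.3]},
    {"dp": [-18.1, -14.2, -0.9], "dr": [0, 0, 16.7]},
    {"dp": [-20.7, -17.8, -1], "dr": [0, 0, 20]},
    {"dp": [-23, -21.5, -1.1], "dr": [0, 0, 23.3]},
    {"dp": [-25, -25.5, -1.2], "dr": [0, 0, 26.7]},
    {"dp": [-26.6, -29.5, -1.4], "dr": [0, 0, 30]},
    {"dp": [-26.6, -29.5, -1.4], "dr": [0, 0, 30]},
  ],
)

```text
t: 3.75
tool_pos: [0.4059, -0.2748, 0.2804]
orientation: [0.0, 0.708, 0.706, -0.0]
force: [0.3, 0.4, -0.5]
width: 0.0852
gripper_force: 0.0
```

```bash
cat >> h.py <<'E'
def wcam():
    s=bot.observe(); p=viewer.read_camera("wrist"); T=np.eye(4);T[:3,:3]=rot(s["orientation"]).as_matrix();T[:3,3]=s["tool_pos"]
    return p,T@np.array(p["T_tool_cam"])
def proj(p,C,P):
    v=C[:3,:3].T@(np.atleast_2d(P)-C[:3,3]).T; v=np.array(p["mtx"])@np.array([v[0],-v[1],-v[2]]); return (v[:2]/v[2]).T
def unproj(p,C,uv,z):
    v=np.linalg.inv(p["mtx"])@np.array([uv[0],uv[1],1]); d=C[:3,:3]@np.array([v[0],-v[1],-v[2]]); return C[:3,3]+d*(z-C[2,3])/d[2]
E
python3 - <<'E'
from h import *
p,C=wcam(); save(p,"w1.png"); print(bot.observe()["tool_pos"],C[:3,3])
lm(p,["window_center","block_center"])
for d in viewer.silhouettes(p,"window_center"): 
    m=d["mask"]; ys,xs=np.where(m);print(d["conf"],m.sum(),xs.mean(),ys.mean(),np.median(p["img"][m],axis=0))
E
```

```text
[ 0.40664257 -0.27367043  0.28038092] [ 0.40630679 -0.20029339  0.40282071]
window_center [ 0.4433 -0.1895  0.0386] 0.57
window_center [ 0.5945 -0.3965 -0.0053] 0.2
block_center [ 0.4151 -0.2953  0.0807] 0.9
block_center [ 0.4438 -0.1939  0.0807] 0.78
0.94 2569 296.1568703775788 74.90774620474893 [106.  59. 114.]
0.92 2922 262.227241615332 177.40109514031485 [105.  98.  86.]
```

View pics/w1.png

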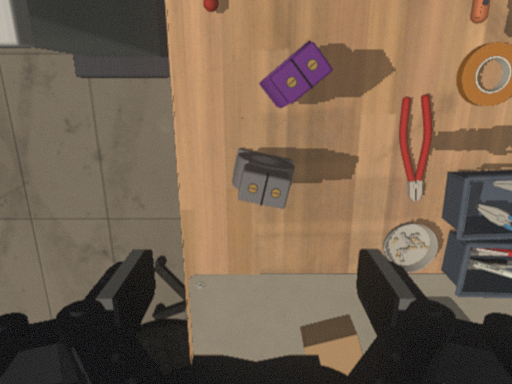

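The grey transformer shows at (265,180), with its two block screws at (252,188) and (276,192), so its x axis is turned about −10°. I'll refine that from the bright block top.

Run:
```python
from h import *
p,C=wcam()
for z in(.096,):
    a=unproj(p,C,(252,188),z);b=unproj(p,C,(276,192),z); print("screws",a,b,(a+b)/2,np.degrees(np.arctan2(b[1]-a[1],b[0]-a[0])))
m=[d for d in viewer.silhouettes(p,"window_center") if abs(np.where(d["mask"])[0].mean()-177)<15][0]["mask"]
# undistort-free: unproject mask pixels to block-top plane, fit rectangle of the block-top by 46x30 template matching on edges
g=cv2.cvtColor(p["img"],cv2.COLOR_RGB2GRAY)
ys,xs=np.where(m); W=np.array([unproj(p,C,(u,v),.096)[:2] for u,v in zip(xs,ys)]);
print("silhouette lowest edge rect",cv2.minAreaRect((W*1000).astype(np.float32)))
G=np.hypot(cv2.Sobel(g,cv2.CV_32F,1,0),cv2.Sobel(g,cv2.CV_32F,0,1)); best=[]
t=np.linspace(-1,1,25); E=np.r_[np.c_[t*23,0*t+15],np.c_[t*23,0*t-15],np.c_[0*t+23,t*15],np.c_[0*t-23,t*15]]/1000
for a in np.arange(-25,11,1.5):
  c,s=np.cos(np.radians(a)),np.sin(np.radians(a)); e=E@np.array([[c,s],[-s,c]])
  for x in np.arange(.400,.432,.001):
    for y in np.arange(-.312,-.280,.001):
      uv=proj(p,C,np.c_[e+[x,y],np.full(len(e),.096)]).astype(np.float32)
      best.append((cv2.remap(G,uv[:,:1],uv[:,1:],1).mean(),a,x,y))
best.sort(reverse=True); print(np.round(best[:6],4))
s=[252,276]
cr=cv2.resize(p["img"][130:230,210:330][:,:,::-1],None,fx=5,fy=5,interpolation=cv2.INTER_CUBIC)
_,a,x,y=best[0]; c,sn=np.cos(np.radians(a)),np.sin(np.radians(a))
q=proj(p,C,np.c_[np.array([[23,15],[-23,15],[-23,-15],[23,-15]])/1000@np.array([[c,sn],[-sn,c]])+[x,y],np.full(4,.096)])
cv2.polylines(cr,[((q-[210,130])*5).astype(np.int32)],True,(0,0,255),1); cv2.imwrite("pics/cr.png",cr)
```

```text
screws [ 0.40477696 -0.29024549  0.096     ] [ 0.42710837 -0.294066    0.096     ] [ 0.41594267 -0.29215575  0.096     ] -9.708298787953003
silhouette lowest edge rect ((411.4957580566406, -283.4037780761719), (49.90451431274414, 55.175079345703125), 77.4852294921875)
[[ 85.3036 -13.       0.414   -0.295 ]
 [ 84.1372 -14.5      0.414   -0.295 ]
 [ 83.3852 -11.5      0.414   -0.295 ]
 [ 80.6154 -16.       0.414   -0.295 ]
 [ 79.2658 -10.       0.414   -0.295 ]
 [ 78.5071 -13.       0.414   -0.294 ]]
```

View pics/cr.png

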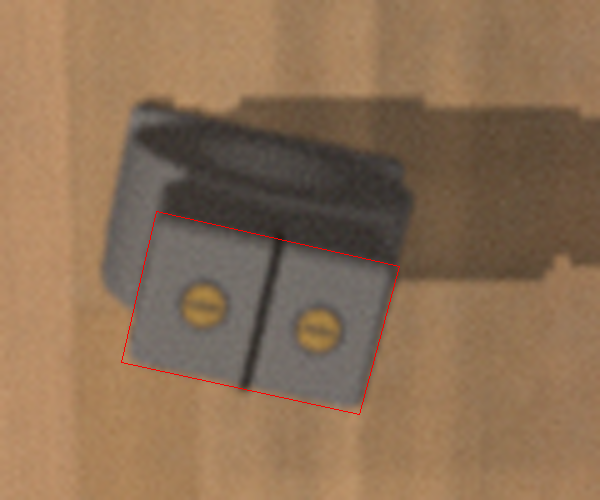

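The fitted outline lies on the block top (centre (0.414, −0.295), yaw −13°), so I'll go down and grasp.

Run:
```python
from h import *
rows([(.409,-.281,.23,-6),(.414,-.295,.18,-13),(.414,-.295,.14,-13),(.414,-.295,.11,-13),(.414,-.295,.083,-13)])
```

```text
t 4.05 pos [ 0.4078 -0.2721  0.2803] yaw 0.2
[-0.9, 0.12, 5.03] [0.0, -0.0, 6.2]
[-2.3, 0.61, 10.03] [0.0, -0.0, 13.2]
[-2.3, 0.61, 14.03] [0.0, -0.0, 13.2]
[-2.3, 0.61, 17.03] [0.0, -0.0, 13.2]
[-2.3, 0.61, 19.73] [0.0, -0.0, 13.2]
```

>>> jog_arm(
  deltas=[
    {"dp": [-0.9, 0.1, 5], "dr": [0, 0, 6.2]},
    {"dp": [-2.3, 0.6, 10], "dr": [0, 0, 13.2]},
    {"dp": [-2.3, 0.6, 14], "dr": [0, 0, 13.2]},
    {"dp": [-2.3, 0.6, 14], "dr": [0, 0, 13.2]},
    {"dp": [-2.3, 0.6, 14], "dr": [0, 0, 13.2]},
    {"dp": [-2.3, 0.6, 14], "dr": [0, 0, 13.2]},
  ],
)

```text
t: 4.8
tool_pos: [0.4143, -0.2965, 0.1426]
orientation: [0.002, 0.783, 0.622, 0.0]
force: [0.8, -0.7, 0.2]
width: 0.0855
gripper_force: 0.0
```

Run:
```python
from h import *
rows([(.414,-.295,.11,-13),(.414,-.295,.083,-13)])
```

```text
t 4.8 pos [ 0.4143 -0.2965  0.1426] yaw -13.0
[0.15, -0.07, 3.26] [0.2, 0.1, -0.0]
[0.16, -0.08, 5.96] [0.2, 0.1, -0.0]
```

>>> jog_arm(
  deltas=[
    {"dp": [0.1, 0, 3.2], "dr": [0, 0, 0]},
    {"dp": [0.1, 0, 5.8], "dr": [0, 0, 0]},
    {"dp": [0.1, 0, 5.8], "dr": [0, 0, 0]},
    {"dp": [0.1, 0, 5.8], "dr": [0, 0, 0]},
  ],
)

```text
t: 5.3
tool_pos: [0.4142, -0.2956, 0.0842]
orientation: [0.001, 0.783, 0.622, 0.0]
force: [-0.8, 0.1, 0.5]
width: 0.0857
gripper_force: 0.0
```

>>> jog_arm(
  deltas=[
    {"dp": [0, 0, 0], "dr": [0, 0, 0]},
    {"dp": [0, 0, 0], "dr": [0, 0, 0]},
    {"dp": [0, 0, 0], "dr": [0, 0, 0]},
    {"dp": [0, 0, 0], "dr": [0, 0, 0]},
    {"dp": [0, 0, 0], "dr": [0, 0, 0]},
    {"dp": [0, 0, 0], "dr": [0, 0, 0]},
  ],
  grip=255,
  force=60,
)

```text
t: 6.05
tool_pos: [0.414, -0.2954, 0.0833]
orientation: [0.001, 0.783, 0.622, 0.0]
force: [0.6, -0.1, 5.5]
width: 0.0454
gripper_force: 62.6
```

Run:
```python
from h import *
rows([(.414,-.295,.12,-13),(.414,-.295,.17,-13),(.43,-.29,.225,-13),(.45,-.26,.27,-10),(.475,-.215,.30,-5),(.50,-.165,.30,0),(.52,-.12,.30,0)])
```

```text
t 6.05 pos [ 0.414  -0.2954  0.0833] yaw -13.1
[0.03, -0.0, -3.67] [0.1, 0.1, -0.1]
[0.03, 0.0, -8.67] [0.1, 0.1, -0.1]
[0.87, 1.46, -14.17] [0.1, 0.1, -0.1]
[4.24, 2.73, -18.67] [0.1, 0.1, -3.1]
[9.19, 4.16, -21.67] [0.1, 0.1, -8.1]
[14.62, 5.46, -21.68] [0.1, 0.1, -13.1]
[19.46, 6.39, -21.68] [0.1, 0.1, -13.1]
```

>>> jog_arm(
  deltas=[
    {"dp": [0, 0, -3.7], "dr": [0, 0, 0]},
    {"dp": [0, 0, -8.7], "dr": [0, 0, 0]},
    {"dp": [0.9, 1.5, -14.2], "dr": [0, 0, 0]},
    {"dp": [4.2, 2.7, -18.7], "dr": [0, 0, -3]},
    {"dp": [9.2, 4.2, -21.7], "dr": [0, 0, -8]},
    {"dp": [14.6, 5.5, -21.7], "dr": [0, 0, -13]},
    {"dp": [19.5, 6.4, -21.7], "dr": [0, 0, -13]},
    {"dp": [19.5, 6.4, -21.7], "dr": [0, 0, -13]},
    {"dp": [19.5, 6.4, -21.7], "dr": [0, 0, -13]},
  ],
)

```text
t: 7.18
tool_pos: [0.5197, -0.1194, 0.2989]
orientation: [-0.0, 0.707, 0.707, -0.0]
force: [0.3, -0.8, -2.3]
width: 0.0451
gripper_force: 62.8
```

Run:
```python
from h import *
from scipy.optimize import minimize
p,C=wcam(); save(p,"w2.png"); s=bot.observe(); print(s["tool_pos"],s["force"],s["width"])
lm(p,["output_stage","bar_tip","bar_bend1","bar_bend2","bar_stop","window_center"])
hsv=cv2.cvtColor(p["img"],cv2.COLOR_RGB2HSV); print(hsv[...,:2].max((0,1)))
def bar(X,z=.105):
    x,y,a=X; t=np.linspace(0,1,40); ar=lambda c,r,a0,a1:np.c_[c[0]+r*np.cos(np.radians(a0+(a1-a0)*t)),c[1]+r*np.sin(np.radians(a0+(a1-a0)*t))]
    L=lambda A,B:np.array(A)+(np.array(B)-np.array(A))*t[:,None]
    P=np.r_[L((55,-150),(55,-70)),ar((25,-70),30,0,90),L((25,-40),(-25,-40)),ar((-25,-10),30,270,180),L((-55,-10),(-55,60))]/1000
    c,s_=np.cos(a),np.sin(a); return np.c_[P@np.array([[c,s_],[-s_,c]])+[x,y],np.full(len(P),z)]
uv=proj(p,C,bar((.524,-.002,0))); im=p["img"][:,:,::-1].copy()
for u in uv: cv2.circle(im,tuple(int(v) for v in u),1,(0,255,0),-1)
cv2.imwrite("pics/w2.png",im)
```

```text
[ 0.51957618 -0.11997428  0.29893509] [-0.8773915  -1.00735059 -2.54273277] 0.04502481936926169
output_stage [ 0.5214 -0.0103 -0.0029] 0.8
bar_tip [ 0.5806 -0.1518  0.1011] 0.79
bar_bend1 [ 0.5835 -0.043   0.1055] 0.81
bar_bend1 [ 0.4665 -0.0478  0.1045] 0.8
bar_bend2 [ 0.5835 -0.043   0.1055] 0.81
bar_bend2 [ 0.4665 -0.0478  0.1045] 0.8
window_center [ 0.5175 -0.1238  0.2522] 0.89
window_center [ 0.4422 -0.1941  0.0342] 0.68
[179 230]
```

View pics/w2.png

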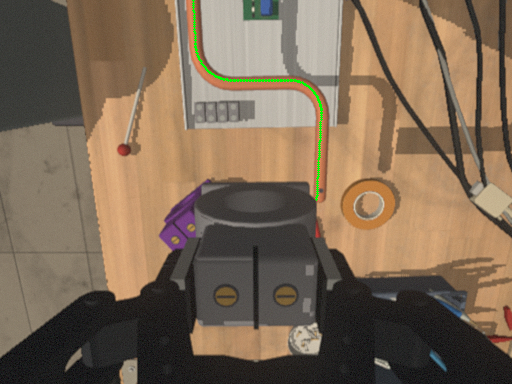

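The model bar (green) overlays the real bar to within a few pixels, with the tip at (321,193). Next I'll fit it by colour.

Run:
```python
from h import *
from scipy.optimize import minimize
p,C=wcam()
hsv=cv2.cvtColor(p["img"],cv2.COLOR_RGB2HSV).astype(int); print(hsv[90:180:20,322].tolist(),hsv[81,220:300:20].tolist(),hsv[140,330:334].tolist(),hsv[0:60:20,197].tolist())
h,s,v=hsv[...,0],hsv[...,1],hsv[...,2]
m=((h<14)&(s>120)&(v>60)).astype(np.uint8); m[200:]=0;m[:,:185]=0;m[:,335:]=0
n,l,st,_=cv2.connectedComponentsWithStats(m); i=1+st[1:,4].argmax(); m=(l==i).astype(np.float32); print(st[i])
def poly(X,w=6.):
    t=np.linspace(0,1,20); ar=lambda cx,cy,r,a0,a1:np.c_[cx+r*np.cos(np.radians(a0+(a1-a0)*t)),cy+r*np.sin(np.radians(a0+(a1-a0)*t))]
    P=np.r_[[[55+w,-150]],ar(25,-70,30+w,0,90),ar(-25,-10,30-w,270,180),[[-55+w,60],[-55-w,60]],ar(-25,-10,30+w,180,270),ar(25,-70,30-w,90,0),[[55-w,-150]]]/1000
    c,s_=np.cos(X[2]),np.sin(X[2]); q=proj(p,C,np.c_[P@np.array([[c,s_],[-s_,c]])+X[:2],np.full(len(P),.105)])
    r=np.zeros(m.shape,np.uint8); cv2.fillPoly(r,[(q*16).round().astype(np.int32)],1,shift=4); return r
B=lambda a:cv2.GaussianBlur(a.astype(np.float32),(0,0),2)
bm=B(m)
f=lambda X:float(((B(poly(X/[1,1,1]))-bm)**2).sum())
best=min((minimize(f,[.524+dx,-.002+dy,0],method="Nelder-Mead",options=dict(initial_simplex=np.array([.524+dx,-.002+dy,0])+np.array([[0,0,0],[.004,0,0],[0,.004,0],[0,0,.03]]),xatol=1e-5,fatol=.01)) for dx in(-.003,.003) for dy in(-.004,.002)),key=lambda r:r.fun)
X=best.x; print(np.round(X[:2],4),np.degrees(X[2]),best.fun,bm.sum())
c,s_=np.cos(X[2]),np.sin(X[2])
for nme,a,b in(("tip",55,-150),("b1",55,-40),("b2",-55,-40),("stop",-55,60)): print(nme,np.round([X[0]+(c*a-s_*b)/1000,X[1]+(s_*a+c*b)/1000],4))
r=poly(X); im=p["img"][:,:,::-1].copy(); cs,_=cv2.findContours(r,0,2); cv2.drawContours(im,cs,-1,(0,255,0),1)
cv2.imwrite("pics/fit.png",cv2.resize(im[0:210,170:350],None,fx=2.8,fy=2.8))
```

```text
[[18, 25, 183], [10, 150, 200], [10, 143, 202], [10, 151, 191], [9, 150, 185]] [[10, 143, 198], [10, 146, 195], [9, 147, 194], [10, 145, 197]] [[14, 108, 199], [15, 111, 198], [14, 108, 199], [15, 109, 198]] [[10, 132, 122], [9, 137, 138], [9, 142, 163]]
[ 186    0  142  200 3636]
[ 0.5238 -0.0044] 0.637794150236706 136.7526092529297 3636.0
tip [ 0.5804 -0.1538]
b1 [ 0.5792 -0.0438]
b2 [ 0.4692 -0.045 ]
stop [0.4681 0.055 ]
```

View pics/fit.png

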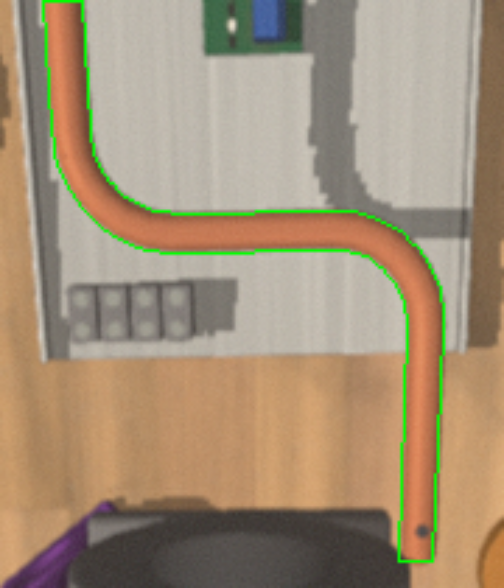

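```bash
cat >> h.py <<'E'
SX=np.array([.5238,-.0044]);SA=np.radians(.64)
def path(s):
    """ring centre pose at path length s(mm) from tip: stage coords -> world x,y,yaw"""
    q=47.12; d=2.6
    if s<80: P,a=(55,-150+s),0
    elif s<80+q: t=(s-80)/30; k=30-d*min(1,t/.4,(np.pi/2-t)/.4); P,a=(25+k*np.cos(t),-70+k*np.sin(t)),np.degrees(t)
    elif s<130+q: P,a=(25-(s-80-q),-40),90
    elif s<130+2*q: t=(s-130-q)/30; k=30-d*min(1,t/.4,(np.pi/2-t)/.4); P,a=(-25-k*np.sin(t),-10-k*np.cos(t)),90-np.degrees(t)
    else: P,a=(-55,-10+s-130-2*q),0
    c,n=np.cos(SA),np.sin(SA); P=np.array(P)/1000
    return SX[0]+c*P[0]-n*P[1],SX[1]+n*P[0]+c*P[1],a+.64
def prow(ss,z=.152): rows([(path(s)[0],path(s)[1],z,path(s)[2]) for s in ss])
E
python3 - <<'E'
from h import *
x,y,a=path(-46)
print(x,y,a)
rows([(.55,-.16,.30,0),(.575,-.195,.26,a),(x,y,.21,a),(x,y,.17,a),(x,y,.152,a)])
E
```

```text
0.5809858643112266 -0.19977342941909473 0.64
t 7.58 pos [ 0.5198 -0.1199  0.2993] yaw -0.1
[-4.01, 3.03, -0.07] [0.0, -0.0, -0.1]
[-7.5, 5.54, 3.93] [0.0, -0.0, -0.8]
[-7.98, 6.14, 8.93] [0.0, -0.0, -0.8]
[-7.98, 6.14, 12.93] [0.0, -0.0, -0.8]
[-7.98, 6.14, 14.73] [0.0, -0.0, -0.8]
```

>>> jog_arm(
  deltas=[
    {"dp": [-4, 3, 0], "dr": [0, 0, 0]},
    {"dp": [-7.5, 5.5, 3.9], "dr": [0, 0, -0.8]},
    {"dp": [-8, 6.1, 8.9], "dr": [0, 0, -0.8]},
    {"dp": [-8, 6.1, 12.9], "dr": [0, 0, -0.8]},
    {"dp": [-8, 6.1, 14.7], "dr": [0, 0, -0.8]},
    {"dp": [-8, 6.1, 14.7], "dr": [0, 0, -0.8]},
    {"dp": [-8, 6.1, 14.7], "dr": [0, 0, -0.8]},
  ],
)

```text
t: 8.45
tool_pos: [0.5817, -0.1999, 0.1546]
orientation: [0.001, 0.703, 0.712, 0.0]
force: [-0.1, -0.3, -1.4]
width: 0.045
gripper_force: 63.3
```

Run:
```python
from h import *
p=viewer.read_camera("scene"); save(p,"s2.png"); lm(p,["window_center","bar_tip"])
cv2.imwrite("pics/s2.png",cv2.resize(p["img"][130:290,160:360][:,:,::-1],None,fx=3.5,fy=3.5,interpolation=cv2.INTER_CUBIC))
p,C=wcam(); lm(p,["window_center","block_center","bar_tip"])
prow([-36,-26,-16,-6,4,14,24,34,44,54])
```

```text
window_center [ 0.5808 -0.2011  0.1024] 0.76
window_center [ 0.4461 -0.1915  0.0383] 0.75
window_center [ 0.5955 -0.402  -0.002 ] 0.55
bar_tip [ 0.5821 -0.1582  0.105 ] 0.65
window_center [ 0.5776 -0.2005  0.1029] 0.95
window_center [ 0.4405 -0.1926  0.0358] 0.82
block_center [ 0.4447 -0.1909  0.0821] 0.98
block_center [ 0.5819 -0.2015  0.1491] 0.56
bar_tip [ 0.5851 -0.1519  0.102 ] 0.56
t 8.8 pos [ 0.581  -0.1995  0.1528] yaw 0.7
[0.97, -0.0, 0.08] [0.0, 0.0, 0.1]
[1.97, -0.0, 0.08] [0.0, 0.0, 0.1]
[2.97, -0.0, 0.08] [0.0, 0.0, 0.1]
[3.97, 0.0, 0.08] [0.0, 0.0, 0.1]
[4.97, 0.0, 0.08] [0.0, 0.0, 0.1]
[5.97, 0.0, 0.08] [0.0, 0.0, 0.1]
[6.97, 0.01, 0.08] [0.0, 0.0, 0.1]
[7.97, 0.01, 0.08] [0.0, 0.0, 0.1]
[8.97, 0.01, 0.08] [0.0, 0.0, 0.1]
[9.97, 0.01, 0.08] [0.0, 0.0, 0.1]
```

View pics/s2.png

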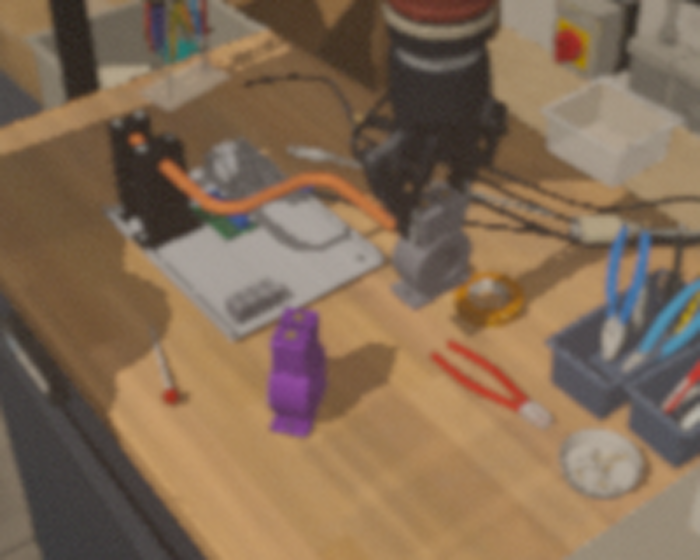

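The held ring (crop (432,260)) stands just in front of the bar tip (crop (395,228)), upright and facing it. I'll thread it on slowly.

>>> jog_arm(
  deltas=[
    {"dp": [1, 0, 0], "dr": [0, 0, 0]},
    {"dp": [2, 0, 0], "dr": [0, 0, 0]},
    {"dp": [3, 0, 0], "dr": [0, 0, 0]},
    {"dp": [4, 0, 0], "dr": [0, 0, 0]},
    {"dp": [5, 0, 0], "dr": [0, 0, 0]},
    {"dp": [6, 0, 0], "dr": [0, 0, 0]},
  ],
)

```text
t: 9.55
tool_pos: [0.5801, -0.1387, 0.1523]
orientation: [0.0, 0.702, 0.712, 0.0]
force: [0.2, -0.3, -2.1]
width: 0.0452
gripper_force: 63.4
```

Run:
```python
from h import *
p=viewer.read_camera("scene")
cv2.imwrite("pics/s3.png",cv2.resize(p["img"][150:230,220:320][:,:,::-1],None,fx=7,fy=7,interpolation=cv2.INTER_CUBIC))
print(bot.observe()["force"],bot.observe()["torque"])
prow([26,38,50,62,74,80,85,90])
```

```text
[ 0.21452862  1.19855797 -2.43258265] [ 0.16714517 -0.11053324 -0.03985119]
t 9.6 pos [ 0.58   -0.1376  0.1523] yaw 0.8
[0.98, 0.03, 0.04] [-0.0, -0.0, 0.1]
[2.18, 0.03, 0.04] [-0.0, -0.0, 0.1]
[3.38, 0.03, 0.04] [-0.0, -0.0, 0.1]
[4.58, 0.04, 0.04] [-0.0, -0.0, 0.1]
[5.78, 0.04, 0.04] [-0.0, -0.0, 0.1]
[6.38, 0.04, 0.04] [-0.0, -0.0, 0.1]
[6.86, -0.11, 0.04] [0.0, -0.0, -9.4]
[7.29, -0.33, 0.04] [0.0, -0.0, -19.0]
```

View pics/s3.png

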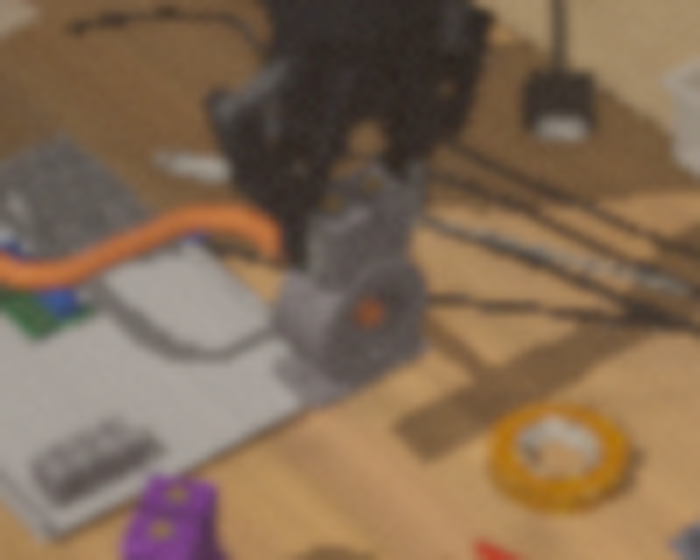

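The bar tip shows through the middle of the window at crop (370,312), so the ring is threaded. I'll continue along the first leg.

>>> jog_arm(
  deltas=[
    {"dp": [1, 0, 0], "dr": [0, 0, 0]},
    {"dp": [2.2, 0, 0], "dr": [0, 0, 0]},
    {"dp": [3.4, 0, 0], "dr": [0, 0, 0]},
    {"dp": [4.6, 0, 0], "dr": [0, 0, 0]},
    {"dp": [5.8, 0, 0], "dr": [0, 0, 0]},
    {"dp": [6.3, 0, 0], "dr": [0, 0, 0]},
    {"dp": [6.3, 0, 0], "dr": [0, 0, 0]},
  ],
)

```text
t: 10.48
tool_pos: [0.5793, -0.0761, 0.1523]
orientation: [0.0, 0.702, 0.712, 0.0]
force: [0.3, -0.5, -2.5]
width: 0.0451
gripper_force: 63.4
```

Run:
```python
from h import *
prow([83,87,91,95,99,103,107,111,115,119])
```

```text
t 10.47 pos [ 0.5793 -0.0761  0.1523] yaw 0.8
[0.52, -0.05, 0.03] [0.0, 0.0, -5.6]
[0.89, -0.2, 0.03] [0.0, 0.0, -13.2]
[1.22, -0.39, 0.03] [0.0, 0.0, -20.9]
[1.55, -0.56, 0.03] [0.0, 0.0, -28.5]
[1.85, -0.76, 0.03] [0.0, 0.0, -36.2]
[2.13, -0.99, 0.03] [0.0, 0.0, -43.8]
[2.38, -1.26, 0.03] [0.0, 0.0, -51.4]
[2.59, -1.56, 0.03] [0.0, 0.0, -59.1]
[2.75, -1.89, 0.03] [0.0, 0.0, -66.7]
[2.96, -2.21, 0.03] [0.0, 0.0, -74.4]
```

>>> jog_arm(
  deltas=[
    {"dp": [0.5, 0, 0], "dr": [0, 0, -5.6]},
    {"dp": [0.9, -0.2, 0], "dr": [0, 0, -13.2]},
    {"dp": [1.2, -0.4, 0], "dr": [0, 0, -20.9]},
    {"dp": [1.5, -0.6, 0], "dr": [0, 0, -28.5]},
    {"dp": [1.8, -0.8, 0], "dr": [0, 0, -36.2]},
    {"dp": [2.1, -1, 0], "dr": [0, 0, -43.8]},
    {"dp": [2.4, -1.3, 0], "dr": [0, 0, -51.4]},
    {"dp": [2.4, -1.3, 0], "dr": [0, 0, -51.4]},
  ],
)

```text
t: 11.48
tool_pos: [0.5659, -0.0528, 0.1523]
orientation: [0.0, 0.325, 0.946, -0.0]
force: [0.1, 0.8, -2.1]
width: 0.0448
gripper_force: 63.3
```

Run:
```python
from h import *
prow([111,115,119,123,127.2,137,147,157,167,177])
```

```text
t 11.47 pos [ 0.5659 -0.0528  0.1523] yaw 52.1
[0.35, 0.03, 0.03] [0.0, 0.0, -7.8]
[0.71, -0.04, 0.03] [0.0, 0.0, -15.4]
[1.09, -0.08, 0.03] [0.0, 0.0, -23.1]
[1.47, -0.18, 0.03] [-0.0, 0.0, -30.7]
[1.86, -0.34, 0.03] [-0.0, 0.0, -38.6]
[2.62, -0.95, 0.03] [-0.0, 0.0, -38.6]
[3.41, -1.58, 0.03] [-0.0, 0.0, -38.6]
[4.19, -2.2, 0.03] [-0.0, 0.0, -38.6]
[4.97, -2.82, 0.03] [-0.0, 0.0, -38.6]
[5.75, -3.45, 0.03] [-0.0, 0.0, -38.6]
```

>>> jog_arm(
  deltas=[
    {"dp": [0.4, 0, 0], "dr": [0, 0, -7.8]},
    {"dp": [0.7, 0, 0], "dr": [0, 0, -15.4]},
    {"dp": [1.1, -0.1, 0], "dr": [0, 0, -23.1]},
    {"dp": [1.5, -0.2, 0], "dr": [0, 0, -30.7]},
    {"dp": [1.9, -0.3, 0], "dr": [0, 0, -38.6]},
    {"dp": [2.6, -1, 0], "dr": [0, 0, -38.6]},
    {"dp": [3.4, -1.6, 0], "dr": [0, 0, -38.6]},
    {"dp": [4.2, -2.2, 0], "dr": [0, 0, -38.6]},
    {"dp": [5, -2.8, 0], "dr": [0, 0, -38.6]},
    {"dp": [5.5, -3.2, 0], "dr": [0, 0, -38.6]},
  ],
)

```text
t: 12.72
tool_pos: [0.5022, -0.0441, 0.1524]
orientation: [0.0, -0.006, 1.0, 0.0]
force: [0.2, -0.6, -2.2]
width: 0.045
gripper_force: 63.3
```

Run:
```python
from h import *
prow([177,181,185,189,193,197,201,205,209,213])
```

```text
t 12.72 pos [ 0.5022 -0.0441  0.1524] yaw 90.7
[0.29, -0.06, 0.04] [0.0, 0.0, 0.1]
[0.68, 0.05, 0.04] [0.0, 0.0, 7.5]
[1.03, 0.21, 0.04] [0.0, 0.0, 15.1]
[1.36, 0.41, 0.04] [0.0, 0.0, 22.8]
[1.68, 0.58, 0.04] [0.0, 0.0, 30.4]
[1.99, 0.78, 0.04] [0.0, 0.0, 38.0]
[2.26, 1.03, 0.04] [0.0, 0.0, 45.7]
[2.49, 1.31, 0.04] [0.0, 0.0, 53.3]
[2.69, 1.61, 0.04] [0.0, 0.0, 60.9]
[2.86, 1.94, 0.04] [0.0, 0.0, 68.6]
```

>>> jog_arm(
  deltas=[
    {"dp": [0.3, 0, 0], "dr": [0, 0, 0]},
    {"dp": [0.7, 0, 0], "dr": [0, 0, 7.5]},
    {"dp": [1, 0.2, 0], "dr": [0, 0, 15.1]},
    {"dp": [1.4, 0.4, 0], "dr": [0, 0, 22.8]},
    {"dp": [1.7, 0.6, 0], "dr": [0, 0, 30.4]},
    {"dp": [2, 0.8, 0], "dr": [0, 0, 38]},
    {"dp": [2.3, 1, 0], "dr": [0, 0, 45.7]},
    {"dp": [2.5, 1.3, 0], "dr": [0, 0, 53.3]},
    {"dp": [2.7, 1.6, 0], "dr": [0, 0, 60.9]},
    {"dp": [2.7, 1.6, 0], "dr": [0, 0, 60.9]},
  ],
)

```text
t: 13.98
tool_pos: [0.4757, -0.0283, 0.1523]
orientation: [0.0, 0.501, 0.866, 0.0]
force: [0.0, 0.1, -2.1]
width: 0.0454
gripper_force: 63.6
```

Run:
```python
from h import *
prow([213,217,221,224.2,232,240,248,256,262,266,270,277.2])
```

```text
t 13.97 pos [ 0.4757 -0.0283  0.1523] yaw 29.9
[0.4, -0.04, 0.03] [0.0, 0.0, 7.8]
[0.78, -0.05, 0.03] [0.0, 0.0, 15.4]
[1.18, -0.0, 0.03] [0.0, 0.0, 23.1]
[1.49, 0.07, 0.03] [0.0, 0.0, 29.2]
[2.17, 0.46, 0.03] [0.0, 0.0, 29.3]
[2.87, 0.85, 0.03] [0.0, 0.0, 29.3]
[3.57, 1.24, 0.03] [0.0, 0.0, 29.3]
[4.27, 1.63, 0.03] [0.0, 0.0, 29.3]
[4.79, 1.92, 0.03] [0.0, 0.0, 29.3]
[5.14, 2.12, 0.03] [0.0, 0.0, 29.3]
[5.49, 2.31, 0.03] [0.0, 0.0, 29.3]
[6.12, 2.66, 0.03] [0.0, 0.0, 29.3]
```

>>> jog_arm(
  deltas=[
    {"dp": [0.4, 0, 0], "dr": [0, 0, 7.8]},
    {"dp": [0.8, 0, 0], "dr": [0, 0, 15.4]},
    {"dp": [1.2, 0, 0], "dr": [0, 0, 23.1]},
    {"dp": [1.5, 0.1, 0], "dr": [0, 0, 29.3]},
    {"dp": [2.2, 0.5, 0], "dr": [0, 0, 29.3]},
    {"dp": [2.9, 0.9, 0], "dr": [0, 0, 29.3]},
    {"dp": [3.6, 1.2, 0], "dr": [0, 0, 29.3]},
    {"dp": [4.3, 1.6, 0], "dr": [0, 0, 29.3]},
    {"dp": [5.1, 2.1, 0], "dr": [0, 0, 29.3]},
    {"dp": [5.1, 2.1, 0], "dr": [0, 0, 29.3]},
  ],
)

```text
t: 15.22
tool_pos: [0.4685, 0.0269, 0.1523]
orientation: [-0.0, 0.703, 0.711, 0.0]
force: [0.8, 1.2, -1.3]
width: 0.0451
gripper_force: 63.6
```

Run:
```python
from h import *
prow([270,274,277.2]); s=bot.observe(); print(s["force"],s["torque"])
p,C=wcam(); lm(p,["bar_stop","window_center","block_center"]); save(p,"w4.png")
```

```text
t 15.22 pos [0.4685 0.0269 0.1523] yaw 0.6
[0.38, -0.01, 0.03] [0.0, -0.0, -0.0]
[0.78, -0.01, 0.03] [0.0, -0.0, -0.0]
[1.1, -0.01, 0.03] [0.0, -0.0, -0.0]
[ 0.75529651  1.19849258 -1.3481881 ] [0.01106144 0.04770661 0.00472904]
bar_stop [0.4685 0.0559 0.104 ] 0.82
window_center [0.4681 0.0256 0.1049] 0.82
block_center [0.4689 0.0293 0.148 ] 0.73
```

View pics/w4.png

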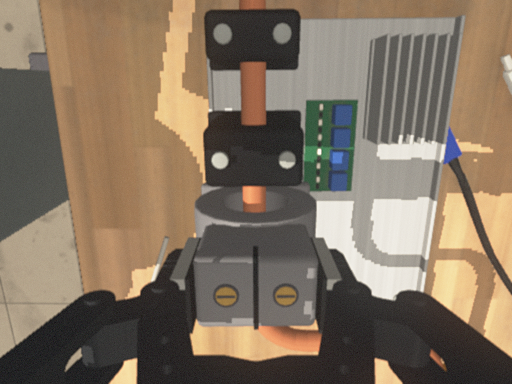

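The ring is on the last leg, square to the support, with about 11 mm of bar showing between ring and support at (254,195). I'll lower it almost onto the bar and creep up to the face.

>>> jog_arm(
  deltas=[
    {"dp": [0.2, 0, 0.3], "dr": [0, 0, 0]},
    {"dp": [0.4, 0, 0.6], "dr": [0, 0, 0]},
    {"dp": [0.6, 0, 0.9], "dr": [0, 0, 0]},
    {"dp": [0.8, 0, 0.9], "dr": [0, 0, 0]},
    {"dp": [0.8, 0, 0.9], "dr": [0, 0, 0]},
    {"dp": [0.8, 0, 0.9], "dr": [0, 0, 0]},
  ],
)

```text
t: 16.18
tool_pos: [0.4685, 0.0342, 0.1434]
orientation: [0.0, 0.704, 0.71, 0.0]
force: [0.1, 0.7, -3.2]
width: 0.0456
gripper_force: 63.6
```

>>> jog_arm(
  deltas=[
    {"dp": [0.1, 0, 0], "dr": [0, 0, 0]},
    {"dp": [0.2, 0, 0], "dr": [0, 0, 0]},
    {"dp": [0.2, 0, 0], "dr": [0, 0, 0]},
    {"dp": [0.2, 0, 0], "dr": [0, 0, 0]},
  ],
)

```text
t: 16.68
tool_pos: [0.4685, 0.0363, 0.1433]
orientation: [0.0, 0.704, 0.71, 0.0]
force: [0.2, -0.8, -2.6]
width: 0.0457
gripper_force: 63.6
```

>>> jog_arm(
  deltas=[
    {"dp": [0.1, 0, 0], "dr": [0, 0, 0]},
    {"dp": [0.1, 0, 0], "dr": [0, 0, 0]},
    {"dp": [0.15, 0, 0], "dr": [0, 0, 0]},
    {"dp": [0.15, 0, 0], "dr": [0, 0, 0]},
  ],
)

```text
t: 17.18
tool_pos: [0.4684, 0.0378, 0.1433]
orientation: [-0.0, 0.704, 0.71, 0.0]
force: [-0.1, 1.2, -2.7]
width: 0.0453
gripper_force: 63.6
```

>>> jog_arm(
  deltas=[
    {"dp": [0.1, 0, 0], "dr": [0, 0, 0]},
    {"dp": [0.1, 0, 0], "dr": [0, 0, 0]},
    {"dp": [0.1, 0, 0], "dr": [0, 0, 0]},
  ],
)

```text
t: 17.55
tool_pos: [0.4684, 0.0382, 0.1434]
orientation: [0.0, 0.704, 0.71, -0.0]
force: [-0.6, -6.1, -2.4]
width: 0.0452
gripper_force: 63.6
```

Contact with the support is felt at y = 0.038, as expected. I'll ease off a little and lower onto the bar.

>>> jog_arm(
  deltas=[
    {"dp": [-0.02, 0, 0.1], "dr": [0, 0, 0]},
    {"dp": [-0.02, 0, 0.1], "dr": [0, 0, 0]},
    {"dp": [-0.02, 0, 0.15], "dr": [0, 0, 0]},
    {"dp": [-0.02, 0, 0.15], "dr": [0, 0, 0]},
  ],
)

```text
t: 18.05
tool_pos: [0.4687, 0.0382, 0.1421]
orientation: [0.001, 0.704, 0.71, -0.0]
force: [-0.2, -5.6, -1.0]
width: 0.0451
gripper_force: 63.7
```

>>> jog_arm(
  deltas=[
    {"dp": [0, 0, 0.05], "dr": [0, 0, 0]},
    {"dp": [0, 0, 0.05], "dr": [0, 0, 0]},
    {"dp": [0, 0, 0.05], "dr": [0, 0, 0]},
  ],
)

```text
t: 18.42
tool_pos: [0.4687, 0.0381, 0.1416]
orientation: [0.001, 0.704, 0.71, -0.0]
force: [0.6, -6.2, -0.6]
width: 0.0451
gripper_force: 63.7
```

>>> jog_arm(
  deltas=[
    {"dp": [0, 0, 0.05], "dr": [0, 0, 0]},
    {"dp": [0, 0, 0.07], "dr": [0, 0, 0]},
    {"dp": [0, 0, 0.07], "dr": [0, 0, 0]},
  ],
)

```text
t: 18.8
tool_pos: [0.4687, 0.0381, 0.141]
orientation: [0.001, 0.704, 0.71, -0.0]
force: [-0.6, -5.7, 0.6]
width: 0.0451
gripper_force: 63.9
```

>>> jog_arm(
  deltas=[
    {"dp": [0, 0, 0.05], "dr": [0, 0, 0]},
    {"dp": [0, 0, 0.05], "dr": [0, 0, 0]},
    {"dp": [0, 0, 0.05], "dr": [0, 0, 0]},
  ],
)

```text
t: 19.18
tool_pos: [0.4687, 0.0382, 0.1409]
orientation: [0.001, 0.704, 0.71, 0.0]
force: [-2.4, -5.1, 3.1]
width: 0.045
gripper_force: 64.5
```

>>> jog_arm(
  deltas=[
    {"dp": [0, 0, 0], "dr": [0, 0, 0]},
    {"dp": [0, 0, 0], "dr": [0, 0, 0]},
    {"dp": [0, 0, 0], "dr": [0, 0, 0]},
    {"dp": [0, 0, 0], "dr": [0, 0, 0]},
  ],
  grip=40,
  force=20,
)

```text
t: 19.68
tool_pos: [0.4684, 0.0387, 0.14]
orientation: [-0.0, 0.704, 0.71, 0.0]
force: [0.6, -0.6, 0.4]
width: 0.0719
gripper_force: 0.0
```

Run:
```python
from h import *
p,C=wcam(); lm(p,["bar_stop","window_center","block_center"]); save(p,"w5.png"); s=bot.observe(); print(s["force"],s["width"],s["tool_pos"])
```

```text
bar_stop [0.4714 0.056  0.1022] 0.77
bar_stop [ 0.5226 -0.0106 -0.0019] 0.62
window_center [0.4651 0.037  0.0914] 0.62
block_center [0.472  0.039  0.1386] 0.93
[ 0.68965577 -0.10388492 -0.06945167] 0.07194673340427347 [0.46841114 0.03858544 0.1400861 ]
```

View pics/w5.png

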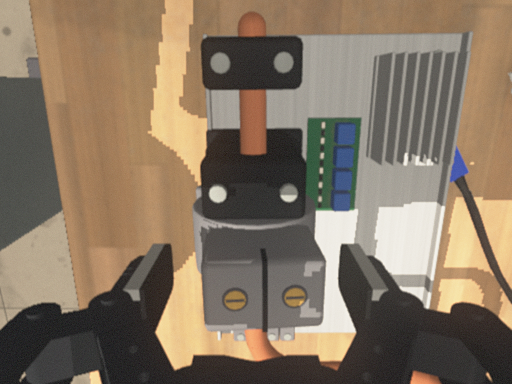

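The ring hangs free with the fingers clear on both sides. The block is at (263,280), close behind the support and slightly turned. I'll retreat straight up and check from above.

>>> jog_arm(
  deltas=[
    {"dp": [0, 0, -1], "dr": [0, 0, 0]},
    {"dp": [0, 0, -3], "dr": [0, 0, 0]},
    {"dp": [0, 0, -6], "dr": [0, 0, 0]},
    {"dp": [0, 0, -10], "dr": [0, 0, 0]},
    {"dp": [0, 0, -12], "dr": [0, 0, 0]},
    {"dp": [0, 0, -12], "dr": [0, 0, 0]},
    {"dp": [0, 0, -12], "dr": [0, 0, 0]},
    {"dp": [0, 0, -12], "dr": [0, 0, 0]},
  ],
  grip=0,
)

```text
t: 20.88
tool_pos: [0.468, 0.0386, 0.2591]
orientation: [-0.001, 0.704, 0.71, -0.0]
force: [0.3, 0.8, 0.3]
width: 0.0853
gripper_force: 0.0
```

Run:
```python
from h import *
p,C=wcam(); print(C[:3,3]); lm(p,["bar_stop","window_center","block_center"]); 
a=p["img"][:,:,::-1]; cv2.imwrite("pics/w6.png",cv2.resize(a[90:340,130:380],None,fx=2.4,fy=2.4,interpolation=cv2.INTER_CUBIC))
```

```text
[0.46774921 0.11298772 0.38162337]
bar_stop [0.4688 0.0566 0.0997] 0.92
window_center [ 0.4418 -0.1914  0.0346] 0.92
window_center [0.4662 0.0367 0.0901] 0.87
block_center [0.4734 0.0376 0.1353] 0.78
```

View pics/w6.png

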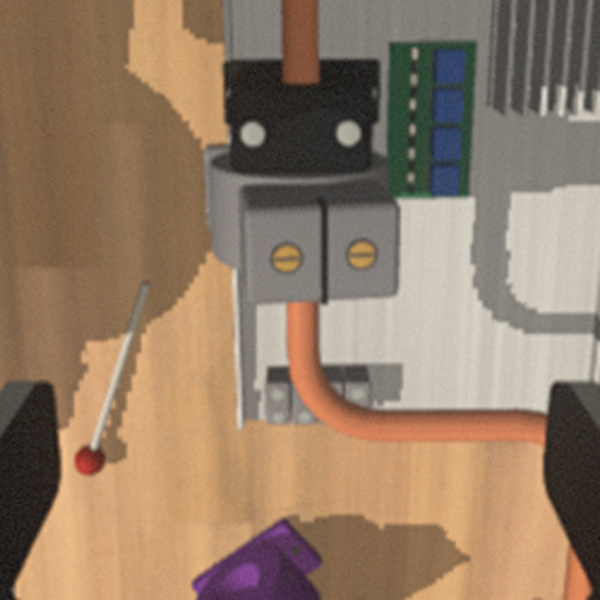

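The block sits right of the window, which means about 9° of tilt about the bar plus a few degrees of yaw. I'll see whether it is still swinging.

>>> jog_arm(
  deltas=[
    {"dp": [0, 0, 0]},
    {"dp": [0, 0, 0]},
    {"dp": [0, 0, 0]},
    {"dp": [0, 0, 0]},
  ],
)

```text
validation failed for argument at $.de...
```

```bash
cat > scr.py <<'E'
from h import *
# screws centres on block top (brass blobs) -> world at z
def screws(p,C,z=.154):
    h=cv2.cvtColor(p["img"],cv2.COLOR_RGB2HSV).astype(int); m=((h[...,0]>14)&(h[...,0]<26)&(h[...,1]>130)&(h[...,2]>110)).astype(np.uint8)
    m[:175]=0;m[230:]=0;m[:,:225]=0;m[:,300:]=0
    n,l,st,c=cv2.connectedComponentsWithStats(m); i=[k for k in range(1,n) if st[k,4]>15]
    P=sorted([unproj(p,C,c[k],z)[:2].tolist() for k in i]); return np.round(P,4).tolist()
E
python3 - <<'E'
from scr import *
for k in range(5):
    p,C=wcam(); print(bot.observe()["t"],screws(p,C))
E
```

```text
21.125 [[0.4633, 0.0396], [0.4636, 0.0356], [0.4851, 0.0409], [0.4852, 0.0369]]
21.175 [[0.4634, 0.0396], [0.4637, 0.0355], [0.485, 0.041], [0.4852, 0.037]]
21.225 [[0.4634, 0.0396], [0.4637, 0.0356], [0.4851, 0.0409], [0.4851, 0.0371]]
21.275 [[0.4636, 0.0356], [0.4637, 0.0397], [0.485, 0.0408], [0.4852, 0.037]]
21.325 [[0.4635, 0.0356], [0.4636, 0.0398], [0.485, 0.0408], [0.4854, 0.0369]]
```

The tilt is static (about 7° about the bar, about 3° of twist). The Fx seen while lowering also says the ring was about 2–3 mm too far in +x when released, so it rolled. I'll regrip, centre it and release again.

Run:
```python
from h import *
rows([(.470,.038,.22,.64),(.470,.038,.18,.64),(.470,.038,.155,.64),(.470,.038,.141,.64)])
```

```text
t 21.32 pos [0.4684 0.0386 0.26  ] yaw 0.5
[-0.06, 0.16, 4.0] [-0.0, -0.0, -0.1]
[-0.06, 0.16, 8.0] [-0.0, -0.0, -0.1]
[-0.06, 0.16, 10.5] [-0.0, -0.0, -0.1]
[-0.06, 0.16, 11.9] [-0.0, -0.0, -0.1]
```

>>> jog_arm(
  deltas=[
    {"dp": [0, 0.2, 4], "dr": [0, 0, 0]},
    {"dp": [0, 0.2, 8], "dr": [0, 0, 0]},
    {"dp": [0, 0.2, 10.5], "dr": [0, 0, 0]},
    {"dp": [0, 0.2, 11.9], "dr": [0, 0, 0]},
    {"dp": [0, 0.2, 11.9], "dr": [0, 0, 0]},
    {"dp": [0, 0.2, 11.9], "dr": [0, 0, 0]},
  ],
)

```text
t: 22.08
tool_pos: [0.4711, 0.0384, 0.1424]
orientation: [0.001, 0.704, 0.71, 0.001]
force: [0.7, 0.2, 0.2]
width: 0.0856
gripper_force: 0.0
```

>>> jog_arm(
  deltas=[
    {"dp": [0, 0, 0], "dr": [0, 0, 0]},
    {"dp": [0, 0, 0], "dr": [0, 0, 0]},
    {"dp": [0, 0, 0], "dr": [0, 0, 0]},
    {"dp": [0, 0, 0], "dr": [0, 0, 0]},
    {"dp": [0, 0, 0], "dr": [0, 0, 0]},
  ],
  grip=255,
  force=40,
)

```text
t: 22.7
tool_pos: [0.4706, 0.0385, 0.1419]
orientation: [0.0, 0.704, 0.71, 0.0]
force: [-2.6, -0.1, 4.6]
width: 0.0468
gripper_force: 40.0
```

>>> jog_arm(
  deltas=[
    {"dp": [-0.1, 0, -0.2], "dr": [0, 0, 0]},
    {"dp": [-0.2, 0, -0.4], "dr": [0, 0, 0]},
    {"dp": [-0.2, -0.2, -0.4], "dr": [0, 0, 0]},
    {"dp": [-0.2, -0.4, -0.4], "dr": [0, 0, 0]},
    {"dp": [-0.2, -0.4, -0.4], "dr": [0, 0, 0]},
    {"dp": [-0.2, -0.4, -0.4], "dr": [0, 0, 0]},
  ],
  force=70,
)

```text
t: 23.45
tool_pos: [0.4664, 0.0366, 0.1451]
orientation: [-0.0, 0.704, 0.71, 0.0]
force: [-0.4, 0.1, -2.3]
width: 0.0453
gripper_force: 70.7
```

Run:
```python
from scr import *
p,C=wcam(); s=bot.observe(); print(s["tool_pos"],s["width"],s["force"])
h=cv2.cvtColor(p["img"],cv2.COLOR_RGB2HSV).astype(int); m=((h[...,0]>14)&(h[...,0]<26)&(h[...,1]>130)&(h[...,2]>110)).astype(np.uint8); m[:250]=0;m[330:]=0;m[:,:190]=0;m[:,330:]=0
m=cv2.morphologyEx(m,cv2.MORPH_CLOSE,np.ones((5,5),np.uint8))
n,l,st,c=cv2.connectedComponentsWithStats(m); z=s["tool_pos"][2]+.0127
P=[unproj(p,C,c[k],z) for k in range(1,n) if st[k,4]>60]; print(np.round(P,4),np.degrees(np.arctan2(*(P[1]-P[0])[1::-1])))
# bar lateral position behind the support (visible bar, z=.105)
b=((h[...,0]<14)&(h[...,1]>100)&(h[...,2]>60)); 
for r in range(10,150,10):
    x=np.where(b[r,200:310])[0]+200
    if 15<len(x)<45: u=unproj(p,C,((x.min()+x.max())/2,r),.105); print(r,x.min(),x.max(),np.round(u,4))
```

```text
[0.46641923 0.03655168 0.14507029] 0.04540400900174296 [-0.28357308 -0.55761801 -2.18515085]
[[0.478  0.0379 0.1578]
 [0.4565 0.0365 0.1578]] -176.43893387390875
10 250 305 [0.4751 0.141  0.105 ]
20 243 284 [0.4692 0.1371 0.105 ]
30 243 270 [0.4662 0.1331 0.105 ]
90 245 269 [0.4667 0.1083 0.105 ]
100 245 269 [0.4667 0.1039 0.105 ]
110 245 269 [0.4668 0.0994 0.105 ]
120 245 269 [0.4668 0.0949 0.105 ]
130 244 270 [0.4669 0.0903 0.105 ]
140 244 270 [0.4669 0.0856 0.105 ]
```

I've reached the picture allowance, so from here I check by numbers only. First I'll compare the block's pose in the gripper with that of the first (good) grip in w4.png.

```bash
cat > blk.py <<'E'
from scr import *
def scpx(img):
    h=cv2.cvtColor(img,cv2.COLOR_RGB2HSV).astype(int); m=((h[...,0]>14)&(h[...,0]<26)&(h[...,1]>130)&(h[...,2]>110)).astype(np.uint8); m[:250]=0;m[330:]=0;m[:,:190]=0;m[:,330:]=0
    m=cv2.morphologyEx(m,cv2.MORPH_CLOSE,np.ones((5,5),np.uint8)); n,l,st,c=cv2.connectedComponentsWithStats(m)
    return np.round(sorted([c[k].tolist() for k in range(1,n) if st[k,4]>60]),1).tolist()
def seam(img):  # dark central seam column by row
    g=cv2.cvtColor(img,cv2.COLOR_RGB2GRAY).astype(int); return [(r,int(240+np.argmin(cv2.blur(g[r:r+1,240:275].astype(np.float32),(3,1))))) for r in range(240,326,12)]
E
python3 - <<'E'
from blk import *
for f in("w2","w4","w5"):
    i=cv2.imread(f"pics/{f}.png")[:,:,::-1].copy(); print(f,scpx(i),seam(i))
p,C=wcam(); print("now",scpx(p["img"]),seam(p["img"])); save(p,"w7.png")
E
```

```text
w2 [[225.5, 296.1], [285.6, 295.4]] [(240, 261), (252, 255), (264, 255), (276, 255), (288, 255), (300, 255), (312, 255), (324, 256)]
w4 [[225.6, 295.9], [285.4, 295.5]] [(240, 257), (252, 255), (264, 255), (276, 255), (288, 255), (300, 255), (312, 256), (324, 256)]
w5 [[234.6, 299.8], [294.5, 296.8]] [(240, 274), (252, 263), (264, 264), (276, 265), (288, 264), (300, 264), (312, 265), (324, 265)]
now [[227.9, 295.7], [286.7, 293.1]] [(240, 269), (252, 257), (264, 257), (276, 257), (288, 257), (300, 257), (312, 257), (324, 257)]
```

```bash
cat >> blk.py <<'E'
from scipy.optimize import least_squares
i4=cv2.imread("pics/w4.png")[:,:,::-1].copy()
def tilt(p,C,px,zb):
    """block roll about y & yaw (deg), block centre x,y from screw pixels; zb block centre height"""
    def f(X):
        Rm=R.from_euler("ZY",[X[1],X[0]],degrees=True); P=Rm.apply(np.array([[-.0112,SY,.016],[.0112,SY,.016]]))+[X[2],X[3],zb]
        return (proj(p,C,P)-np.array(px)).ravel()
    return np.round(least_squares(f,[0,0,.468,.03],x_scale=[1,1,.01,.01]).x,4)
SY=0.
def toolC(p,pos,q):
    T=np.eye(4);T[:3,:3]=rot(q).as_matrix();T[:3,3]=pos; return T@np.array(p["T_tool_cam"])
def now(zoff=-.0033):
    p,C=wcam(); s=bot.observe(); return tilt(p,C,scpx(p["img"]),s["tool_pos"][2]+zoff)
E
python3 - <<'E'
from blk import *
p,C=wcam()
q=np.array([0,.703,.7112,0]);q/=np.linalg.norm(q)
print("w4",tilt(p,toolC(p,[.4685,.0269,.1523],q),scpx(i4),.149))
q=np.array([0,.704,.71,0]);q/=np.linalg.norm(q)
print("w5",tilt(p,toolC(p,[.4684,.0387,.14],q),scpx(cv2.imread("pics/w5.png")[:,:,::-1].copy()),.138))
print("now",now(), bot.observe()["tool_pos"])
E
```

```text
w4 [ 9.6325 -5.5201  0.4663  0.0271]
w5 [-10.3386  10.9839   0.4745   0.039 ]
now [14.8349 -6.9108  0.4636  0.0373] [0.4664519  0.03653879 0.14510128]
```

Run:
```python
from blk import *
def near(p,n):
    d=[e for e in viewer.landmark_of(p,n) if abs(e["xyz"][0]-.468)<.03 and abs(e["xyz"][1]-.036)<.03]; return np.round(d[0]["xyz"],4) if d else None
print(bot.observe()["t"])
for c in("wrist","scene","top"):
    p=viewer.read_camera(c); print(c,near(p,"window_center"),near(p,"block_center"))
# template fit of block-top rectangle in current and w4 images, in tool-yaw plane, with roll
def fit(img,p,C,zb,x0,y0):
    g=cv2.GaussianBlur(cv2.cvtColor(img,cv2.COLOR_RGB2GRAY),(0,0),1); G=np.hypot(cv2.Sobel(g,cv2.CV_32F,1,0),cv2.Sobel(g,cv2.CV_32F,0,1)); t=np.linspace(-1,1,25)
    E=np.r_[np.c_[t*23,0*t+15],np.c_[t*23,0*t-15],np.c_[0*t+23,t*15],np.c_[0*t-23,t*15],np.c_[0*t,t*15]]/1000; E=np.c_[E,np.full(len(E),.016)]; b=[]
    for roll in np.arange(-14,15,2):
      for yaw in np.arange(-5,6.1,1.):
        e=R.from_euler("ZY",[yaw,roll],degrees=True).apply(E)
        for x in np.arange(x0-.008,x0+.0081,.001):
          for y in np.arange(y0-.005,y0+.0051,.001):
            uv=proj(p,C,e+[x,y,zb]).astype(np.float32); b.append((cv2.remap(G,uv[:,:1],uv[:,1:],1).mean(),roll,yaw,x,y))
    b.sort(reverse=True); print(np.round(b[:4],4).tolist())
p,C=wcam(); s=bot.observe()
q=np.array([0,.703,.7112,0]);q/=np.linalg.norm(q)
fit(i4,p,toolC(p,[.4685,.0269,.1523],q),.149,.468,.027)
fit(p["img"],p,C,s["tool_pos"][2]-.0033,.467,.037)
```

```text
23.65
wrist [0.4596 0.0313 0.0953] [0.4662 0.0372 0.138 ]
scene [0.4648 0.0338 0.0955] [0.4665 0.0348 0.1419]
top [0.4669 0.0339 0.0954] [0.4663 0.032  0.1444]
[[108.1687, -12.0, 2.0, 0.471, 0.028], [107.698, -4.0, 2.0, 0.469, 0.028], [106.7319, -12.0, 1.0, 0.471, 0.028], [105.734, -12.0, 2.0, 0.471, 0.027]]
[[104.1735, 8.0, 1.0, 0.464, 0.038], [101.9732, 4.0, 2.0, 0.465, 0.039], [101.9457, 8.0, 0.0, 0.464, 0.038], [101.7825, 8.0, 2.0, 0.464, 0.038]]
```

>>> jog_arm(
  deltas=[
    {"dp": [0, 0, 0], "dr": [-2.5, 0, 0]},
    {"dp": [0, 0, 0.1], "dr": [-5, 0, 0]},
    {"dp": [0, 0, 0.2], "dr": [-5, 0, 0]},
    {"dp": [0, 0, 0.3], "dr": [-5, 0, 0]},
    {"dp": [0, 0, 0.3], "dr": [-5, 0, 0]},
    {"dp": [0, 0, 0.3], "dr": [-5, 0, 0]},
  ],
)

```text
t: 24.9
tool_pos: [0.4667, 0.0365, 0.1423]
orientation: [0.031, 0.703, 0.71, 0.031]
force: [-0.9, -0.6, 1.1]
width: 0.0454
gripper_force: 71.7
```

Run:
```python
from blk import *
def near(p,n):
    d=[e for e in viewer.landmark_of(p,n) if abs(e["xyz"][0]-.468)<.03 and abs(e["xyz"][1]-.036)<.03]; return np.round(d[0]["xyz"],4) if d else None
s=bot.observe(); print(s["tool_pos"],s["force"],np.round(rot(s["orientation"]).as_matrix()[:,2],3))
for c in("wrist","scene","top"):
    p=viewer.read_camera(c); print(c,near(p,"window_center"),near(p,"block_center"))
```

```text
[0.46669376 0.03645093 0.14232742] [-0.89826431 -0.55690941  1.10893986] [ 0.087  0.001 -0.996]
wrist [0.4667 0.0341 0.0927] [0.4673 0.0358 0.1361]
scene [0.4712 0.0355 0.0909] [0.468  0.036  0.1373]
top [0.4685 0.0351 0.0941] [0.4679 0.0339 0.1375]
```

>>> jog_arm(
  deltas=[
    {"dp": [0, 0, -0.1], "dr": [1.5, 0, 0]},
    {"dp": [0.1, 0, -0.1], "dr": [1.5, 0, 0]},
    {"dp": [0.2, 0, -0.1], "dr": [1.5, 0, 0]},
    {"dp": [0.2, 0, -0.1], "dr": [1.5, 0, 0]},
    {"dp": [0.2, 0, -0.1], "dr": [1.5, 0, 0]},
  ],
)

```text
t: 25.98
tool_pos: [0.4662, 0.0385, 0.1429]
orientation: [0.021, 0.703, 0.71, 0.022]
force: [1.2, -1.6, -3.1]
width: 0.0457
gripper_force: 71.4
```

>>> jog_arm(
  deltas=[
    {"dp": [0, 0, 0.05], "dr": [0, 0, 0]},
    {"dp": [0, 0, 0.1], "dr": [0, 0, 0]},
    {"dp": [0, 0, 0.1], "dr": [0, 0, 0]},
  ],
)

```text
t: 26.35
tool_pos: [0.4666, 0.0385, 0.1426]
orientation: [0.022, 0.703, 0.71, 0.022]
force: [-1.8, -0.9, 4.5]
width: 0.0459
gripper_force: 72.2
```

>>> jog_arm(
  deltas=[
    {"dp": [0, 0, -0.05], "dr": [0, 0, 0]},
    {"dp": [0, 0, -0.05], "dr": [0, 0, 0]},
    {"dp": [0, 0, -0.05], "dr": [0, 0, 0]},
    {"dp": [0, 0, -0.05], "dr": [0, 0, 0]},
  ],
  grip=90,
  force=20,
)

```text
t: 26.85
tool_pos: [0.4663, 0.0386, 0.1425]
orientation: [0.021, 0.703, 0.71, 0.022]
force: [0.4, 0.1, 0.5]
width: 0.0556
gripper_force: 0.0
```

```bash
cat >> blk.py <<'E'
def near(p,n):
    d=[e for e in viewer.landmark_of(p,n) if abs(e["xyz"][0]-.468)<.03 and abs(e["xyz"][1]-.036)<.03]; return np.round(d[0]["xyz"],4) if d else None
def rep():
    s=bot.observe(); print(s["t"],s["tool_pos"],s["force"],s["width"])
    for c in("wrist","scene","top"):
        p=viewer.read_camera(c); print(c,near(p,"window_center"),near(p,"block_center"),near(p,"bar_stop"))
    print(scpx(viewer.read_camera("wrist")["img"]))
E
python3 -c "
from blk import *
rep()"
```

```text
26.85 [0.46630213 0.03858749 0.14247446] [0.37820864 0.09696205 0.50550712] 0.05558799065696031
wrist [0.4659 0.0365 0.0901] [0.4641 0.0373 0.1369] [0.4717 0.0535 0.1046]
scene [0.4711 0.0357 0.0932] [0.4648 0.0346 0.1384] None
top [0.4695 0.0387 0.093 ] [0.4619 0.0331 0.1383] [0.4666 0.0572 0.1048]
[[215.9, 293.3], [274.6, 295.0]]
```

It rolled the other way (about −7°) this time. The two releases bracket the balanced position at tool x ≈ 0.4673. I'll set the tool upright, regrip, shift to that x and release.

>>> jog_arm(
  deltas=[
    {"dp": [0, -0.1, 0], "dr": [2, 0, 0]},
    {"dp": [0, -0.15, 0], "dr": [3.5, 0, 0]},
    {"dp": [0, -0.15, 0], "dr": [3.5, 0, 0]},
  ],
)

```text
t: 27.88
tool_pos: [0.465, 0.0385, 0.1423]
orientation: [-0.0, 0.704, 0.71, -0.0]
force: [0.5, 0.1, 0.1]
width: 0.055
gripper_force: 0.0
```

>>> jog_arm(
  deltas=[
    {"dp": [0, 0, 0], "dr": [0, 0, 0]},
    {"dp": [0, 0, 0], "dr": [0, 0, 0]},
    {"dp": [0, 0, 0], "dr": [0, 0, 0]},
    {"dp": [0, 0, 0], "dr": [0, 0, 0]},
  ],
  grip=255,
  force=60,
)

```text
t: 28.38
tool_pos: [0.4651, 0.0385, 0.1427]
orientation: [0.0, 0.704, 0.71, 0.0]
force: [2.0, 0.2, 0.7]
width: 0.0455
gripper_force: 61.1
```

```bash
python3 -c "
from blk import *
print(rot(bot.observe()['orientation']).as_matrix()[:,2].round(3))
rep()"
```

```text
[ 0.001  0.    -1.   ]
28.375 [0.46511369 0.03851258 0.14270631] [1.99287642 0.19100026 0.7495262 ] 0.045504378093197545
wrist [0.4695 0.0349 0.0936] [0.4644 0.0402 0.1373] [0.4707 0.0548 0.1001]
scene [0.4712 0.0359 0.0924] [0.4692 0.035  0.1384] [0.4674 0.0563 0.1053]
top [0.4685 0.0377 0.0919] [0.4643 0.0369 0.1406] [0.4671 0.055  0.1061]
[[224.4, 292.9], [283.1, 295.0]]
```

>>> jog_arm(
  deltas=[
    {"dp": [-0.1, 0, -0.15], "dr": [0, 0, 0]},
    {"dp": [-0.1, 0, -0.25], "dr": [3, 0, 0]},
    {"dp": [-0.1, 0.1, -0.25], "dr": [6, 0, 0]},
    {"dp": [-0.1, 0.2, -0.25], "dr": [7.5, 0, 0]},
    {"dp": [-0.1, 0.2, -0.25], "dr": [7.5, 0, 0]},
    {"dp": [-0.1, 0.2, -0.25], "dr": [7.5, 0, 0]},
  ],
)

```text
t: 29.78
tool_pos: [0.4662, 0.0376, 0.1445]
orientation: [-0.046, 0.702, 0.709, -0.047]
force: [-0.8, 0.1, -2.0]
width: 0.0454
gripper_force: 61.6
```

```bash
cat >> blk.py <<'E'
def rep2(z=.158):
    # block/bar x in one wrist image
    p,C=wcam(); px=scpx(p["img"]); P=np.array([unproj(p,C,u,z) for u in px]); print("screw mid",P.mean(0).round(4),"dy(mm)",(1000*(P[1]-P[0])[1]).round(2),"sep",(1000*(P[1]-P[0])[0]).round(2))
    h=cv2.cvtColor(p["img"],cv2.COLOR_RGB2HSV).astype(int); b=((h[...,0]<14)&(h[...,1]>100)&(h[...,2]>60)); B=[]
    for r in range(40,165,5):
        x=np.where(b[r,200:320])[0]+200
        if 18<len(x)<32 and np.ptp(x)<32: B.append(unproj(p,C,((x.min()+x.max())/2,r),.105)[:2])
    B=np.array(B); k=np.polyfit(B[:,1],B[:,0],1); print("bar n",len(B),"x at y=.038",np.polyval(k,.038).round(4),"mid",B.mean(0).round(4),"slope deg",np.degrees(k[0]).round(2))
E
python3 -c "
from blk import *
print(rot(bot.observe()['orientation']).as_matrix()[:,2].round(3))
rep();rep2()"
```

```text
[-0.132 -0.001 -0.991]
29.775 [0.46621376 0.03759927 0.1444609 ] [-0.75472549  0.12344766 -2.03636144] 0.045444519547478975
wrist [0.4609 0.0324 0.0961] [0.4666 0.0387 0.1383] [0.4695 0.0555 0.1024]
scene [0.4647 0.0361 0.094 ] [0.4686 0.0333 0.1415] [0.4668 0.0561 0.1071]
top [0.4649 0.0374 0.0959] None [0.4651 0.0583 0.1057]
[[224.4, 293.0], [282.8, 295.0]]
screw mid [0.4681 0.0386 0.158 ] dy(mm) 1.25 sep 21.64
bar n 12 x at y=.038 0.4681 mid [0.467  0.0966] slope deg -1.08
```

>>> jog_arm(
  deltas=[
    {"dp": [0.05, 0.05, 0], "dr": [-2, 0, 0]},
    {"dp": [0.1, 0.06, 0], "dr": [-3.7, 0, 0]},
    {"dp": [0.1, 0.06, 0], "dr": [-3.7, 0, 0]},
    {"dp": [0.1, 0.06, 0], "dr": [-3.7, 0, 0]},
  ],
)

```text
t: 30.98
tool_pos: [0.4675, 0.0385, 0.145]
orientation: [-0.024, 0.703, 0.71, -0.024]
force: [-0.4, 0.1, -2.4]
width: 0.0457
gripper_force: 61.6
```

```bash
python3 -c "
from blk import *
rep();rep2()"
```

```text
30.975 [0.46746581 0.03851471 0.14497806] [-0.4398731   0.06227839 -2.38666693] 0.04569677328796403
wrist [0.4668 0.0361 0.0969] [0.4661 0.0379 0.1381] [0.472  0.0563 0.1054]
scene [0.4694 0.0331 0.0908] [0.4683 0.0354 0.1385] [0.4668 0.0558 0.1044]
top [0.4661 0.0361 0.0954] [0.4674 0.0344 0.1435] [0.4667 0.0533 0.104 ]
[[224.4, 292.9], [283.0, 294.9]]
screw mid [0.4679 0.0396 0.158 ] dy(mm) 0.3 sep 21.35
bar n 13 x at y=.038 0.468 mid [0.4668 0.0967] slope deg -1.14
```

>>> jog_arm(
  deltas=[
    {"dp": [0, 0.01, 0.1], "dr": [0, 0, 0]},
    {"dp": [0, 0.02, 0.2], "dr": [0, 0, 0]},
    {"dp": [0, 0.02, 0.25], "dr": [0, 0, 0]},
    {"dp": [0, 0.02, 0.25], "dr": [0, 0, 0]},
    {"dp": [0, 0.02, 0.25], "dr": [0, 0, 0]},
  ],
)

```text
t: 32.3
tool_pos: [0.4677, 0.0385, 0.1428]
orientation: [-0.023, 0.703, 0.71, -0.023]
force: [-1.5, -0.1, 4.3]
width: 0.0456
gripper_force: 62.1
```

>>> jog_arm(
  deltas=[
    {"dp": [0, -0.02, -0.06], "dr": [0, 0, 0]},
    {"dp": [0, -0.02, -0.06], "dr": [0, 0, 0]},
  ],
)

```text
t: 32.55
tool_pos: [0.4674, 0.0385, 0.1429]
orientation: [-0.023, 0.703, 0.71, -0.023]
force: [1.1, 0.4, -0.6]
width: 0.0457
gripper_force: 61.8
```

>>> jog_arm(
  deltas=[
    {"dp": [0, 0, 0], "dr": [0, 0, 0]},
    {"dp": [0, 0, 0], "dr": [0, 0, 0]},
    {"dp": [0, 0, 0], "dr": [0, 0, 0]},
    {"dp": [0, 0, 0], "dr": [0, 0, 0]},
  ],
  grip=75,
  force=20,
)

```text
t: 33.05
tool_pos: [0.4673, 0.0385, 0.143]
orientation: [-0.023, 0.703, 0.71, -0.024]
force: [-0.5, -0.1, -0.6]
width: 0.0602
gripper_force: 0.0
```

```bash
python3 -c "
from blk import *
rep();rep2(.154)"
```

```text
33.05 [0.46733097 0.03854378 0.14304693] [-0.52665662 -0.13003122 -0.63306342] 0.06024212527997411
wrist [0.4672 0.0349 0.0927] [0.4686 0.0389 0.1338] [0.4706 0.0552 0.1046]
scene [0.4684 0.0364 0.0914] [0.4656 0.0381 0.1384] None
top [0.4697 0.0385 0.0931] [0.4644 0.037  0.1388] [0.467  0.054  0.1065]
[[216.6, 290.8], [274.5, 295.1]]
screw mid [0.4646 0.0384 0.154 ] dy(mm) -0.79 sep 21.51
bar n 13 x at y=.038 0.4679 mid [0.4668 0.0969] slope deg -1.05
```

Much better: it now hangs about 3–4° off, with perhaps 1 mm of gap. One last regrip to trim the roll and press the face home.

>>> jog_arm(
  deltas=[
    {"dp": [0, -0.1, 0], "dr": [0, 0, 0]},
    {"dp": [0, -0.1, 0], "dr": [0, 0, 0]},
    {"dp": [0, -0.1, 0], "dr": [0, 0, 0]},
    {"dp": [0, -0.1, 0], "dr": [0, 0, 0]},
  ],
  grip=255,
  force=60,
)

```text
t: 34.25
tool_pos: [0.4667, 0.0385, 0.1435]
orientation: [-0.023, 0.703, 0.71, -0.023]
force: [-0.2, 0.6, 4.9]
width: 0.0457
gripper_force: 61.2
```

>>> jog_arm(
  deltas=[
    {"dp": [0, 0, -0.15], "dr": [0, 0, 0]},
    {"dp": [0, 0.1, -0.2], "dr": [2, 0, 0]},
    {"dp": [0, 0.15, -0.2], "dr": [3.5, 0, 0]},
    {"dp": [0, 0.15, -0.2], "dr": [3.5, 0, 0]},
    {"dp": [0, 0.15, -0.2], "dr": [3.5, 0, 0]},
  ],
)

```text
t: 34.88
tool_pos: [0.4678, 0.0386, 0.1447]
orientation: [-0.045, 0.702, 0.709, -0.045]
force: [0.2, 0.4, -3.3]
width: 0.0461
gripper_force: 61.0
```

```bash
python3 -c "
from blk import *
rep();rep2(bot.observe()['tool_pos'][2]+.013)"
```

```text
34.875 [0.46775108 0.03857202 0.14465721] [ 0.16555694  0.38113796 -3.29280689] 0.04606848614339704
wrist [0.4635 0.0349 0.0943] [0.4687 0.0377 0.1386] None
scene [0.4666 0.0344 0.0943] [0.4682 0.0361 0.1429] [0.4685 0.0567 0.1088]
top [0.4661 0.0386 0.0936] [0.4684 0.0332 0.1402] [0.4636 0.0531 0.1072]
[[223.9, 291.3], [282.0, 294.2]]
screw mid [0.469  0.0401 0.158 ] dy(mm) 0.83 sep 21.43
bar n 13 x at y=.038 0.4678 mid [0.4669 0.0968] slope deg -0.87
```

>>> jog_arm(
  deltas=[
    {"dp": [0.05, -0.02, 0], "dr": [-2.2, 0, 0]},
    {"dp": [0.1, -0.03, 0], "dr": [-2.2, 0, 0]},
    {"dp": [0.1, -0.03, 0], "dr": [-2.2, 0, 0]},
  ],
)

```text
t: 35.95
tool_pos: [0.4678, 0.039, 0.1452]
orientation: [-0.031, 0.703, 0.71, -0.032]
force: [0.2, -5.4, -3.0]
width: 0.046
gripper_force: 61.5
```

>>> jog_arm(
  deltas=[
    {"dp": [0.05, 0, 0], "dr": [0, 0, 0]},
    {"dp": [0.1, 0, 0], "dr": [0, 0, 0]},
    {"dp": [0.1, 0, 0], "dr": [0, 0, 0]},
  ],
)

```text
t: 36.33
tool_pos: [0.4678, 0.0392, 0.1453]
orientation: [-0.03, 0.703, 0.709, -0.033]
force: [-1.4, -9.2, -1.0]
width: 0.0458
gripper_force: 61.7
```

>>> jog_arm(
  deltas=[
    {"dp": [-0.06, 0.01, 0.1], "dr": [0, 0, 0]},
    {"dp": [-0.06, 0.02, 0.2], "dr": [0, 0, 0]},
    {"dp": [-0.06, 0.02, 0.2], "dr": [0, 0, 0]},
    {"dp": [-0.06, 0.02, 0.2], "dr": [0, 0, 0]},
  ],
)

```text
t: 36.83
tool_pos: [0.4681, 0.039, 0.1436]
orientation: [-0.031, 0.703, 0.71, -0.032]
force: [0.0, -7.8, 0.2]
width: 0.0461
gripper_force: 61.6
```

```bash
python3 -c "
from blk import *
rep();rep2(bot.observe()['tool_pos'][2]+.013)"
```

```text
36.825 [0.46806806 0.03900148 0.14362513] [ 0.02642402 -7.80781146  0.16317372] 0.046050702021255094
wrist [0.4663 0.0374 0.093 ] [0.4692 0.0405 0.1347] [0.4695 0.0574 0.1041]
scene [0.4684 0.0404 0.0895] [0.4687 0.0365 0.136 ] [0.4672 0.0555 0.1031]
top [0.4695 0.0392 0.0931] [0.4691 0.0349 0.1398] [0.4666 0.0553 0.1088]
[[223.9, 291.4], [282.1, 293.8]]
screw mid [0.4685 0.0407 0.1566] dy(mm) 0.39 sep 21.27
bar n 13 x at y=.038 0.4676 mid [0.467  0.0973] slope deg -0.67
```

>>> jog_arm(
  deltas=[
    {"dp": [-0.04, -0.03, 0.04], "dr": [0, 0, 0]},
    {"dp": [-0.04, -0.03, 0.04], "dr": [0, 0, 0]},
    {"dp": [-0.04, -0.03, 0.04], "dr": [0, 0, 0]},
  ],
)

```text
t: 37.9
tool_pos: [0.468, 0.0389, 0.1435]
orientation: [-0.03, 0.703, 0.71, -0.032]
force: [0.5, -5.6, 3.0]
width: 0.0461
gripper_force: 61.9
```

>>> jog_arm(
  deltas=[
    {"dp": [0, 0, 0], "dr": [0, 0, 0]},
    {"dp": [0, 0, 0], "dr": [0, 0, 0]},
    {"dp": [0, 0, 0], "dr": [0, 0, 0]},
    {"dp": [0, 0, 0], "dr": [0, 0, 0]},
  ],
  grip=50,
  force=20,
)

```text
t: 38.4
tool_pos: [0.4673, 0.0397, 0.1426]
orientation: [-0.031, 0.703, 0.71, -0.032]
force: [-0.1, -0.3, 1.2]
width: 0.0685
gripper_force: 0.0
```

```bash
python3 -c "
from blk import *
rep();rep2(.155)"
```

```text
38.4 [0.46726918 0.03965893 0.14260194] [-0.11170802 -0.30629144  1.23460021] 0.06854417717359447
wrist [0.466  0.0345 0.0892] [0.4686 0.0385 0.1346] [0.4698 0.0568 0.1043]
scene [0.4723 0.034  0.0879] [0.4695 0.0359 0.1366] [0.4684 0.0567 0.1067]
top [0.4707 0.0389 0.0919] [0.4678 0.0328 0.137 ] [0.4642 0.0566 0.1044]
[[221.8, 294.5], [279.8, 298.0]]
screw mid [0.4669 0.0391 0.155 ] dy(mm) -0.02 sep 21.13
bar n 10 x at y=.038 0.4674 mid [0.4668 0.098 ] slope deg -0.59
```

It now hangs within about 1–2° of upright, at the support. I'll retreat straight up.

>>> jog_arm(
  deltas=[
    {"dp": [0, -0.05, -0.5], "dr": [0, 0, 0]},
    {"dp": [0, -0.1, -1.5], "dr": [0, 0, 0]},
    {"dp": [0, -0.3, -3.5], "dr": [0, 0, 0]},
    {"dp": [0, -0.6, -7], "dr": [0, 0, 0]},
    {"dp": [0, -1, -12], "dr": [0, 0, 0]},
    {"dp": [0, -1, -12], "dr": [-5, 0, 0]},
    {"dp": [0, -1, -12], "dr": [-5, 0, 0]},
    {"dp": [0, -1, -12], "dr": [-5, 0, 0]},
  ],
  grip=0,
)

```text
t: 40.1
tool_pos: [0.4677, 0.0395, 0.2631]
orientation: [-0.001, 0.704, 0.71, -0.001]
force: [0.1, -0.3, -0.6]
width: 0.0854
gripper_force: 0.0
```

Run:
```python
from scr import *
from blk import near
print(bot.observe()["t"],bot.observe()["force"],bot.observe()["tool_pos"])
for k in range(2):
    p,C=wcam(); h=cv2.cvtColor(p["img"],cv2.COLOR_RGB2HSV).astype(int); m=((h[...,0]>14)&(h[...,0]<26)&(h[...,1]>130)&(h[...,2]>110)).astype(np.uint8)
    m[:165]=0;m[240:]=0;m[:,:215]=0;m[:,310:]=0; m=cv2.morphologyEx(m,cv2.MORPH_CLOSE,np.ones((5,5),np.uint8)); n,l,st,c=cv2.connectedComponentsWithStats(m)
    P=[unproj(p,C,c[i],.154)[:2] for i in range(1,n) if st[i,4]>15]; print(np.round(sorted(map(list,P)),4).tolist(), near(p,"window_center"),near(p,"block_center"),near(p,"bar_stop"))
    b=((h[...,0]<14)&(h[...,1]>100)&(h[...,2]>60))
    for r in list(range(95,122,6))+list(range(222,250,6)):
        x=np.where(b[r,225:285])[0]+225
        if len(x)>8 and k: print(r,x.min(),x.max(),unproj(p,C,((x.min()+x.max())/2,r),.105)[:2].round(4))
for c in("scene","top"):
    p=viewer.read_camera(c); print(c,near(p,"window_center"),near(p,"block_center"))
```

```text
40.1 [ 0.13146671 -0.32165631 -0.56433627] [0.46771849 0.03952505 0.26312989]
[[0.4558, 0.0381], [0.4777, 0.0382]] None [0.4683 0.0389 0.1378] [0.4717 0.0544 0.1038]
[[0.4559, 0.0381], [0.4777, 0.0381]] [0.4646 0.0352 0.0926] [0.4667 0.0407 0.1368] [0.4713 0.0547 0.1009]
95 249 262 [0.467  0.1056]
101 249 262 [0.4671 0.101 ]
107 249 262 [0.4671 0.0964]
113 249 262 [0.4672 0.0918]
119 248 263 [0.4672 0.0871]
222 250 262 [ 0.4684 -0.0014]
228 250 262 [ 0.4685 -0.007 ]
234 250 262 [ 0.4685 -0.0128]
240 251 262 [ 0.469  -0.0185]
246 251 265 [ 0.4704 -0.0244]
scene [0.4686 0.0356 0.0899] [0.4665 0.0356 0.1392]
top [0.4702 0.0357 0.0945] [0.4702 0.0349 0.1379]
```

```bash
python3 -c "
from h import *
print(order.job_done())"
```

```text
the job is handed in; nothing more can be done
None
```

The current transformer is threaded round both bends and hangs free with its face against the first support, within about 2° of upright. The job was handed in at about 40 s, but I viewed 11 pictures against the limit of 10, and it took three regrips at the support to get it upright.

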